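Pack the marking press and make one stroke

ROBOT

A 7-joint arm with a two-finger parallel gripper is mounted at the origin on the work surface; the furniture and walls round the work are solid. World frame = base frame: x ahead of the robot, y to its left, z up, the work surface at z = 0. Lengths are in m, angles in rad, forces in N, time in s.
With the tool pointing down it reaches from about 0.4 to 0.875 m from the base axis. Payload 19.3 kg.
Tool frame: the origin (TCP) lies between the finger pads; the fingertips stand 17 mm ahead of it and the grasp point (between the pads) lies 2 mm behind it (bot.tips_ahead is the z of the fingertips in the tool frame, in m); z points along the fingers, y is the direction in which the jaws open and shut (so a half turn about z gives the same grasp; the last joint's range is limited). The gripper opens to 85 mm and grips with 20 to 120 N. Pads are 22 mm wide; open, the fingers measure 114 mm over their backs; the gripper's body (76 mm by 85 mm) begins 54 mm behind the grasp point. The pads swing forward as they close: fully open they stand 13 mm farther back than shut.
Start: joints at [-0.07, 0.521, -0.036, 1.599, 0.021, 1.021, -0.113], TCP at [0.625, -0, 0.248] pointing down, gripper open.
Joint ranges: [-2.91, 2.91], [-0.3, 2.13], [-1.5, 1.42], [0.17, 2.43], [-1.26, 4.41], [0.16, 1.93], [-2.52, 2.52]. Speed limits (rad/s): [1.89, 1.89, 2.39, 2.39, 3.01, 3.01, 3.01].

INTERFACE

Orientations are given as [roll, pitch, yaw] about the fixed x, y, z axes, in that order (R = Rz(yaw) Ry(pitch) Rx(roll)).
In Python, from workcell import telemetry, cams, job, bot gives the robot as it stands.
- The arm moves only by the tool arm_command, never from a script. Its argument "deltas" is a list of rows, each a list of 7 numbers: the opening, from -1 (shut) to 1 (fully open), so that 0 is half open, then the shift along the tool's x, y, z normalised to -1 to 1, where 1 is 150 mm, then the turn, a rotation vector about the tool's x, y, z normalised to -1 to 1, where 1 is 45 degrees. In form: [[hand, tx, ty, tz, rx, ry, rz], ...]. A call has 1 to 8 rows; each row is the pose to reach, as a shift and turn from the pose commanded when the call began, along the tool's axes at that moment; what a row does not reach only later rows make up. A row lasts 1/8 s, in which the tool goes at most 62.5 mm and 10.7 degrees, less where a joint would pass 70% of its speed; a pose out of reach is approached as far as the arm can. A call with a number of a shift or a turn outside -1 to 1 is refused whole. A call with a gripper value outside its range is refused whole. The fingers move at their own pace and stop on an object; "newtons" is the grip in N (left out, the last holds). Time passes only in rows, so rows that repeat a pose let the fingers close. It gives the time, the measured TCP pose, the force and the opening at its end, in the units of the state.
- telemetry.observe(): the state, without advancing time (a new reading comes with each control period).
- cams.grab_frame(name): name is "scene" or "side" or "wrist"; returns the picture (400x640x3 uint8, blue, green, red); there is no depth.
- cams.get_calibration(name): a dict with "fx", "fy", "cx", "cy" (pixels), "R" (3x3) and "t" (3): a world point X has camera coordinates R X + t. Camera axes: x right, y down, z forward; pixel columns grow to the right and rows downward; lengths in m; the calibration is good to about 2 mm. A picture is of the moment at which its call begins: read the wrist's pose just before it. get_calibration takes no time and is no camera call; for the wrist camera it gives the pose at the moment of the call.
- job.job_done(): hands the job in, once; it reports no verdict.
The state is a dict: "clock": time; "qpos": joint angles; "qd": joint speeds; "joint_efforts": joint torques, N m; "position": TCP position; "tool_rot": TCP orientation; "force": force on the tool from outside, world axes, zero at the start; "moment": the same for the moment, N m; "grip_width": finger opening in m.
Only numpy, scipy, OpenCV 4.12 (cv2) and the standard library are available. Lean on these libraries where they do the work, as an engineer would, in place of code of your own. Each camera call takes 0.05 s, during which the arm holds its last target.

TASK

Fill the empty bay of the marking press, between its ram and the die slide, snugly with the two upright wooden packers whose thicknesses together fit it, standing side by side. Then turn the flywheel by its handle exactly one revolution, anticlockwise seen from above, so that the stroke drives the stamp up to the wooden blank and the handle comes to rest over the pointer again. Leave the packers standing in the press, and do not disturb the bottle, tubes, bulb, pliers and file around it.

Things in the scene. Friction and masses are not known exactly. Their poses are not given: they have to be found in the camera images.
- press: hand-cranked marking press fixed to the desk. Origin on the desk under the middle of its packing bay; x runs along it from flywheel to anvil, y across, z up. Base plate 20 thick, x -205..160, y +-52. Grey crank case x -190..-60, y +-65, up to z 78, with the flywheel above. Along x follow: ram, packing bay, die slide, wooden blank (x 114..143, y +-60, top z 56), anvil backing (top z 68); all mm
- bay (a point): middle of the packing bay's floor, 20 mm above the desk; axes as the press. The bay is the 51 mm gap along x between the ram head's flat face (x -25.5, wheel home) and the die slide's (x +25.5 at the start), open above. Packers stand in it side by side, their x along its x; snug = 2 to 4 mm of play in all
- bay_front (a point): top edge of the ram head's face at y = 0. Ram head and die slide are 60 mm wide, tops 43 and 42 mm over the bay floor, edges to the bay rounded 6 mm. Steel cheeks, tops 35 mm over the floor and also rounded, bound the bay at y = +-35.5 mm (outside +-45.5) and run on along the stroke, x -55..105 mm of the bay's frame. Point: x -25.5, z 40 mm there
- wheel (a joint): angle of the flywheel, rad; 0 = home (start), handle over the fixed pointer at the press's end away from the anvil; grows anticlockwise seen from above; 2 pi = home again. A stop prevents turning back from home, none stops it past 2 pi. Friction (0.1 N m) holds it where left. It drives the ram 40 mm towards the anvil by half a turn, and back home by a whole turn
- wheel_axis (a point): centre of the flywheel's upper face, 103 mm over the desk, 125 mm from the bay's middle in the press's -x. Its frame turns with the wheel; at home its axes are the press's. Dark steel disc of 78 mm radius, 15 thick, hub 7 mm high above it
- crank (a point): upright black round handle on the flywheel, 24 mm diameter, z 103 to 153 mm over the desk, 60 mm from the wheel's axis in the wheel's -x. It spins freely on its pin, so it can be held without turning the wrist. This point is on its axis, 130 mm over the desk; its axes turn with the spinning handle
- die (a joint): travel of the die slide towards the blank, m: 0 = back (start), 0.038 = brass stamp against the blank. Sliding friction 4 N; it is pushed by what stands in the bay when the ram advances, and stays where it was pushed
- packer_12: loose hardwood packer 12 mm thick (its x), 95 tall, an upside-down T standing on its foot: slab 64 wide (its y), 50 high; on its middle a tab 36 wide (its y), z 50 to 95, as thick as the slab, to hold it by across the 36 mm. Origin: centre of the underside, z up. Mass 0.1 to 0.35 kg
- packer_20: loose hardwood packer 20 mm thick (its x), 95 tall, an upside-down T standing on its foot: slab 64 wide (its y), 50 high; on its middle a tab 36 wide (its y), z 50 to 95, as thick as the slab, to hold it by across the 36 mm. Origin: centre of the underside, z up. Mass 0.1 to 0.35 kg
- packer_28: loose hardwood packer 28 mm thick (its x), 95 tall, an upside-down T standing on its foot: slab 64 wide (its y), 50 high; on its middle a tab 36 wide (its y), z 50 to 95, as thick as the slab, to hold it by across the 36 mm. Origin: centre of the underside, z up. Mass 0.1 to 0.35 kg
- packer_44: loose hardwood packer 44 mm thick (its x), 95 tall, an upside-down T standing on its foot: slab 64 wide (its y), 50 high; on its middle a tab 36 wide (its y), z 50 to 95, as thick as the slab, to hold it by across the 36 mm. Origin: centre of the underside, z up. Mass 0.1 to 0.35 kg
- glue_bottle: bystander: white glue bottle, 47 mm across, 148 tall, standing; origin under its centre
- kraft_tube: bystander: cardboard tube standing on end, 68 mm across, 88 tall; origin under its centre
- short_tube: bystander: shorter cardboard tube standing on end, 68 mm across, 72 tall; origin under its centre
- led_bulb: bystander: white LED bulb lying on the desk, 68 x 121 x 69 mm; origin under its centre
- pliers: bystander: long-nose pliers lying flat, 48 x 192 x 12 mm, long way along its y; origin under its centre
- flat_file: bystander: flat steel file lying flat, 16 x 200 x 4 mm, long way along its y; origin under its centre
Not all that is in view belongs to the job. What is shaped like the packer_28 but blue, orange or yellow is not meant.

How it is judged:
By the outcome, as a careful person would: the job done as asked, in the order asked, and still so for the second after the job is handed in, with the robot touching nothing.
It also fails if it takes over 72 s, if anything falls off the work surface, if the arm or the gripper's body presses on something with over 40 N, if the wrist force passes 120 N, or if a joint passes its speed limit or range.

## Working session

There is one attempt and no reset: what is moved stays moved. The work goes in short steps, Python scripts to look and compute and a tool call to move; the robot and the scene stay as the last step left them, time stands still between calls to the robot, and variables do not carry over. Pictures are saved under pics/ and viewed, and the job is handed in when it is done.

Besides the shell and the picture viewer there is one more tool, called after "Request:" as a command line: name --pt "numbers of a row" for each row, then --argument value for the rest. arm_command: Moves the arm, as the interface text tells. Its arguments: {"type":"object","properties":{"deltas":{"type":"array","items":{"type":"array","items":{"type":"number"}}},"newtons":{"type":"number"}},"required":["deltas"]}

```bash
ls; mkdir -p pics
python3 - <<'E'
from workcell import telemetry, cams, job, bot
import cv2
print(telemetry.observe())
for n in ["scene","side","wrist"]:
    c=cams.get_calibration(n); print(n,c)
    cv2.imwrite(f"pics/{n}0.png",cams.grab_frame(n))
E
```

```text
pics
{'clock': 0.0, 'qpos': array([-0.07019529,  0.52199424, -0.03631402,  1.59998168,  0.02118822,
        1.02113004, -0.11281677]), 'qd': array([ 4.80567337e-04, -1.83387300e-06,  1.36305965e-03,  8.24486034e-04,
       -1.78651156e-04, -5.99488301e-04,  7.72183253e-04]), 'joint_efforts': array([-4.24098413e-03, -9.27110124e+01,  1.97758444e+00, -3.69928443e+01,
        1.76317629e-02,  8.19846697e-03, -6.58496788e-05]), 'position': array([ 6.24684627e-01, -4.32221828e-05,  2.47747625e-01]), 'tool_rot': array([-3.14046663e+00,  7.80285012e-05,  1.57074669e+00]), 'force': array([ 0.26048255,  0.19023136, -1.06597382]), 'moment': array([ 0.02237143, -0.01001124, -0.02296265]), 'grip_width': 0.08561169563181263}
scene {'fx': 491.2948461120204, 'fy': 491.2948461120204, 'cx': 316.3450382343343, 'cy': 200.64465256833373, 'R': array([[-0.82859463, -0.5595872 ,  0.01712024],
       [-0.43011029,  0.61670394, -0.65930371],
       [ 0.3583798 , -0.55365911, -0.75168179]]), 't': array([0.36865131, 0.3096708 , 1.63869842])}
side {'fx': 367.0436134871172, 'fy': 367.0436134871172, 'cx': 315.5667392520377, 'cy': 195.55951309734246, 'R': array([[-0.90137035, -0.43285334, -0.01301864],
       [-0.21753161,  0.47857129, -0.85067592],
       [ 0.37444826, -0.76394208, -0.52552926]]), 't': array([0.41087626, 0.21497075, 1.26157799])}
wrist {'fx': 354.7745025766465, 'fy': 354.7745025766465, 'cx': 315.91533794740064, 'cy': 198.01764389691832, 'R': array([[ 9.99999950e-01, -2.63303938e-04, -1.77834254e-04],
       [-1.96957192e-04, -9.52886923e-01,  3.03325689e-01],
       [-2.49322783e-04, -3.03325638e-01, -9.52886927e-01]]), 't': array([-0.62380113, -0.03908597,  0.37910501])}
```

View pics/scene0.png

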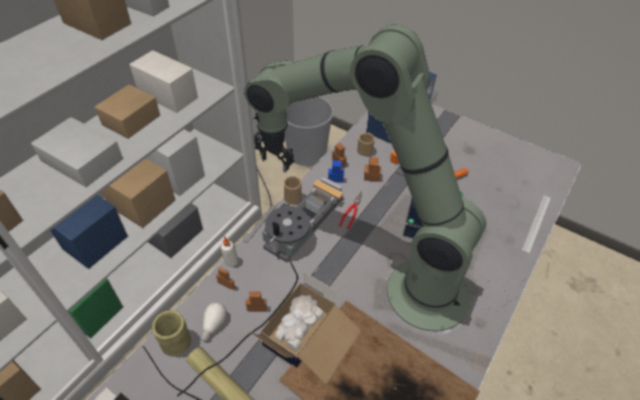

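View pics/side0.png

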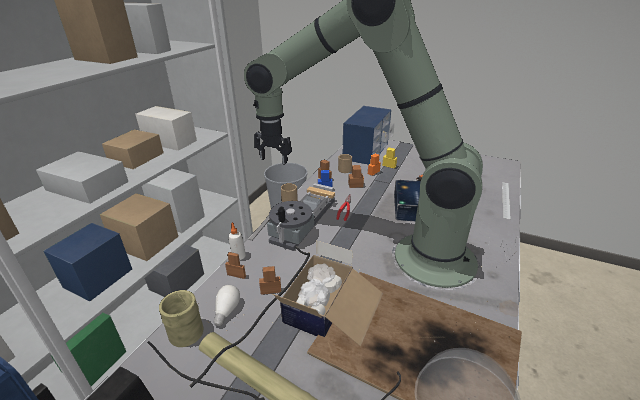

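View pics/wrist0.png

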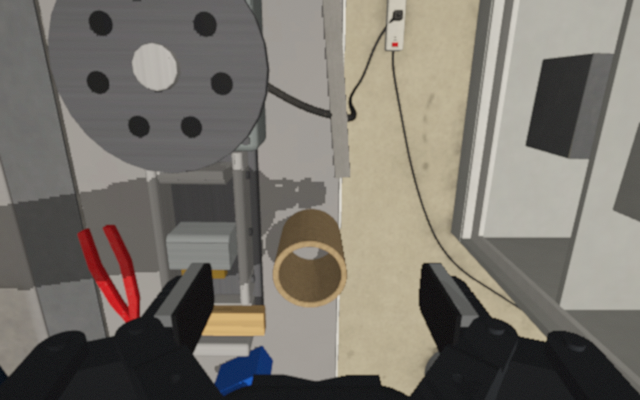

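Run:
```python
import cv2,numpy as np
s=cv2.imread("pics/scene0.png"); d=cv2.imread("pics/side0.png")
a=cv2.resize(s[130:190,310:400],None,fx=4.4,fy=4.4,interpolation=cv2.INTER_CUBIC)
b=cv2.resize(s[255:315,205:295],None,fx=4.4,fy=4.4,interpolation=cv2.INTER_CUBIC)
c=cv2.resize(d[145:205,305:395],None,fx=4.4,fy=4.4,interpolation=cv2.INTER_CUBIC)
e=cv2.resize(d[245:305,205:295],None,fx=4.4,fy=4.4,interpolation=cv2.INTER_CUBIC)
cv2.imwrite("pics/z1.png",np.vstack([np.hstack([a,b]),np.hstack([c,e])]))
p=s[170:260,255:355];cv2.imwrite("pics/z2.png",np.hstack([cv2.resize(p,(400,360),interpolation=2),cv2.resize(d[170:260,255:355],(400,360),interpolation=2)]))
```

```text
(no output)
```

View pics/z1.png

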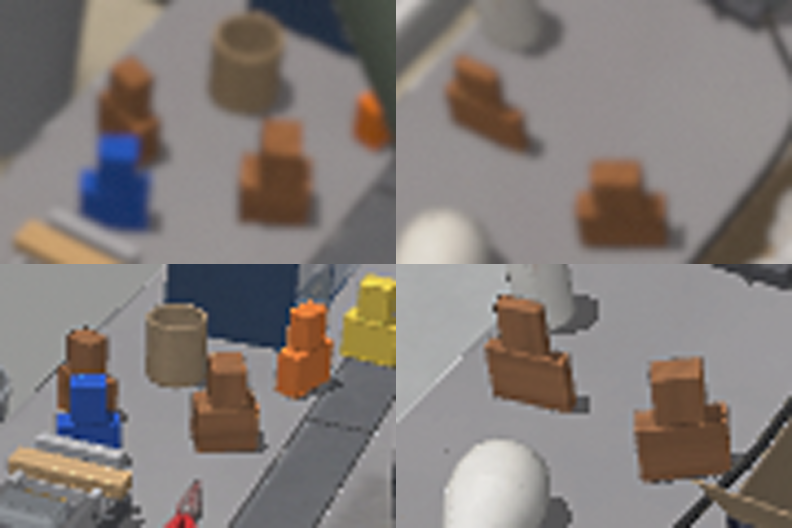

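View pics/z2.png

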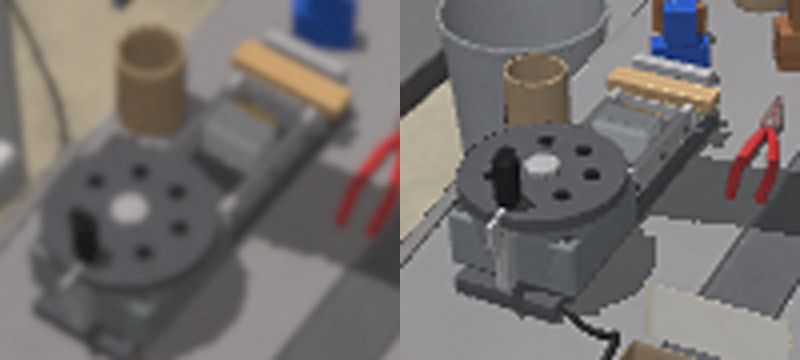

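```bash
cat > H.py <<'E'
import numpy as np, cv2
from scipy.optimize import minimize
def proj(c,X):
    Y=np.asarray(X)@c["R"].T+c["t"]; return np.c_[c["fx"]*Y[:,0]/Y[:,2]+c["cx"],c["fy"]*Y[:,1]/Y[:,2]+c["cy"]]
def ray(c,u,v,z):
    d=c["R"].T@np.array([(u-c["cx"])/c["fx"],(v-c["cy"])/c["fy"],1]); o=-c["R"].T@c["t"]
    return o+d*(z-o[2])/d[2]
def Rz(a): return np.array([[np.cos(a),-np.sin(a),0],[np.sin(a),np.cos(a),0],[0,0,1]])
def box(x0,x1,y0,y1,z0,z1): return np.array([[x,y,z] for x in(x0,x1) for y in(y0,y1) for z in(z0,z1)])
def render(c,x,y,a,t,shape,roi,S=4,z=0):
    u0,v0,u1,v1=roi
    m=np.zeros(((v1-v0)*S,(u1-u0)*S),np.uint8)
    for b in (box(-t/2,t/2,-.032,.032,0,.05),box(-t/2,t/2,-.018,.018,.05,.095)):
        p=proj(c,b@Rz(a).T+[x,y,z]); p=((p-[u0,v0]+.5)*S-.5)
        h=cv2.convexHull(p.astype(np.float32)); cv2.fillConvexPoly(m,np.round(h*16).astype(np.int32),255,shift=4)
    return cv2.resize(m,(u1-u0,v1-v0),interpolation=cv2.INTER_AREA)/255.
def brown(im):
    h=cv2.cvtColor(im,cv2.COLOR_BGR2HSV).astype(int)
    return ((h[...,0]>=4)&(h[...,0]<=14)&(h[...,1]>100)&(h[...,2]<185)&(h[...,2]>25)).astype(float)
def fit(views,x,y,zfix=0,ts=(.012,.020,.028,.044),hide=None):
    """views: list of (calib,img,roi[,weightmask])"""
    res=[]
    for t in ts:
        best=None
        for a0 in np.arange(0,np.pi,np.pi/8):
            def cost(q):
                e=0
                for (c,m,roi,w) in views:
                    u0,v0,u1,v1=roi
                    r=render(c,q[0],q[1],q[2],t,None,roi)
                    e+=(w*np.abs(r-m)).sum()/max(m.sum(),1)
                return e
            s=np.array([[x,y,a0],[x+.02,y,a0],[x,y+.02,a0],[x,y,a0+.3]])
            o=minimize(cost,[x,y,a0],method="Nelder-Mead",options=dict(initial_simplex=s,maxiter=120,xatol=2e-4,fatol=1e-4))
            if best is None or o.fun<best.fun: best=o
        res.append((t,round(best.fun,4),np.round(best.x,4)))
    return res
E
python3 - <<'E'
from H import *
from workcell import cams
S=cv2.imread("pics/scene0.png");D=cv2.imread("pics/side0.png")
cs,cd=cams.get_calibration("scene"),cams.get_calibration("side")
for n,rs,rd in [("A left-thin",(212,262,242,293),(220,245,250,285)),("B left",(240,285,274,318),(255,260,290,302)),("C right near",(358,150,386,187),(342,160,370,195)),
  ("D right far",(325,138,352,178),(312,152,336,180))]:
    v=[]
    for c,I,r in((cs,S,rs),(cd,D,rd)):
        u0,v0,u1,v1=r; m=brown(I)[v0:v1,u0:u1]
        n2,l,st,_=cv2.connectedComponentsWithStats(m.astype(np.uint8)); k=1+np.argmax(st[1:,4]); m=(l==k)*1.
        h=cv2.cvtColor(I,cv2.COLOR_BGR2HSV)[v0:v1,u0:u1].astype(int)
        w=1.-cv2.dilate(((h[...,0]>100)&(h[...,0]<130)&(h[...,1]>150)).astype(np.uint8),np.ones((2,2)))*1.
        v.append((c,m,r,w)); 
    ctr=ray(cs,(rs[0]+rs[2])/2,(rs[1]+rs[3])/2,.045)
    print(n,ctr.round(3),[m.sum() for _,m,_,_ in v])
    for q in fit(v,ctr[0],ctr[1]): print("  ",q)
E
```

```text
A left-thin [0.564 0.349 0.045] [np.float64(194.0), np.float64(347.0)]
   (0.012, np.float64(0.5171), array([0.5735, 0.355 , 1.4933]))
   (0.02, np.float64(0.7967), array([0.5745, 0.3534, 1.3376]))
   (0.028, np.float64(1.0674), array([0.5649, 0.3617, 1.1058]))
   (0.044, np.float64(1.5509), array([0.5597, 0.3668, 0.9253]))
B left [0.428 0.363 0.045] [np.float64(286.0), np.float64(443.0)]
   (0.012, np.float64(0.2673), array([ 0.4339,  0.3672, -0.9971]))
   (0.02, np.float64(0.4546), array([0.4343, 0.3669, 2.1754]))
   (0.028, np.float64(0.7053), array([0.4363, 0.3649, 2.2235]))
   (0.044, np.float64(1.1451), array([0.4266, 0.3778, 0.8998]))
C right near [ 0.425 -0.366  0.045] [np.float64(278.0), np.float64(264.0)]
   (0.012, np.float64(0.4097), array([ 0.4242, -0.361 ,  1.6715]))
   (0.02, np.float64(0.344), array([ 0.4235, -0.3588,  2.0123]))
   (0.028, np.float64(0.2847), array([ 0.4239, -0.3607,  2.0114]))
   (0.044, np.float64(0.4238), array([ 0.4234, -0.3601,  2.0065]))
D right far [ 0.567 -0.34   0.045] [np.float64(153.0), np.float64(99.0)]
   (0.012, np.float64(0.686), array([ 0.5803, -0.361 ,  1.1967]))
   (0.02, np.float64(0.7169), array([ 0.5792, -0.3555,  0.9857]))
   (0.028, np.float64(0.6957), array([ 0.5746, -0.3484,  0.2901]))
   (0.044, np.float64(1.0473), array([ 0.569 , -0.343 ,  3.5672]))
```

Run:
```python
from H import *
S=cv2.imread("pics/scene0.png");D=cv2.imread("pics/side0.png")
t=[]
for I,r in((S,(205,255,295,315)),(D,(205,245,295,305)),(S,(310,130,400,190)),(D,(305,145,395,205))):
    u0,v0,u1,v1=r
    J=I[v0:v1,u0:u1].copy(); m=brown(I)[v0:v1,u0:u1]; K=J.copy(); K[m==0]=(0,255,0)
    t.append(cv2.resize(K,(396,264),interpolation=0))
cv2.imwrite("pics/m.png",np.vstack([np.hstack(t[:2]),np.hstack(t[2:])]))
print(cv2.cvtColor(S,cv2.COLOR_BGR2HSV)[286:316:3,255].tolist())
```

```text
[[0, 12, 149], [0, 12, 148], [12, 124, 150], [12, 150, 150], [12, 145, 95], [13, 147, 87], [12, 141, 85], [13, 143, 89], [11, 103, 89], [5, 11, 143]]
```

View pics/m.png

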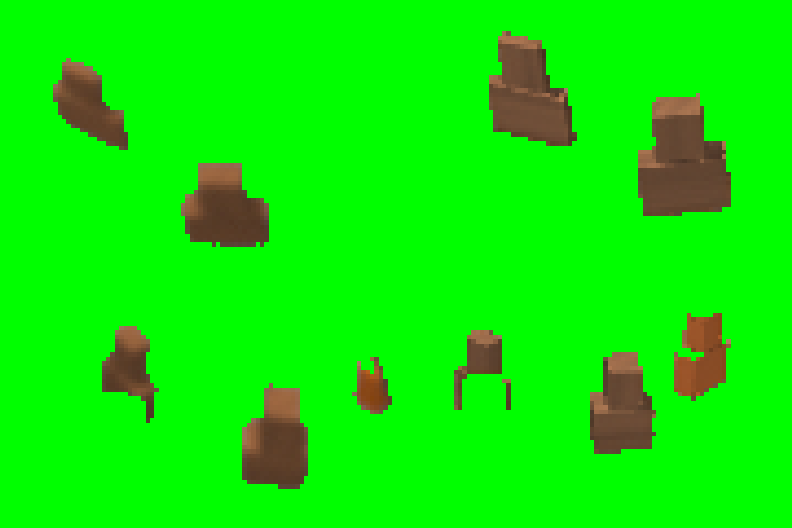

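```bash
sed -i 's/\[...,1\]>100/[...,1]>65/; s/\[...,0\]<=14/[...,0]<=16/' H.py
cat > fit1.py <<'E'
from H import *
from workcell import cams
S=cv2.imread("pics/scene0.png");D=cv2.imread("pics/side0.png")
cs,cd=cams.get_calibration("scene"),cams.get_calibration("side")
out=[]
for n,rs,rd in [("A left-thin",(210,260,245,297),(218,243,254,289)),("B left",(238,283,276,320),(255,260,290,302)),("C right near",(356,148,388,189),(342,160,370,195)),
  ("D right far",(325,138,352,178),(310,152,338,180))]:
    v=[]
    for c,I,r in((cs,S,rs),(cd,D,rd)):
        u0,v0,u1,v1=r; m=brown(I)[v0:v1,u0:u1]
        h=cv2.cvtColor(I,cv2.COLOR_BGR2HSV)[v0:v1,u0:u1].astype(int)
        w=1.-cv2.dilate(((h[...,0]>100)&(h[...,0]<130)&(h[...,1]>120)).astype(np.uint8),np.ones((2,2)))*1.
        v.append((c,m,r,w)); 
    ctr=ray(cs,(rs[0]+rs[2])/2,(rs[1]+rs[3])/2,.045)
    R=fit(v,ctr[0],ctr[1])
    print(n)
    for q in R: print("  ",q)
    b=min(R,key=lambda q:q[1]); row=[]
    for (c,m,r,w),I in zip(v,(S,D)):
        u0,v0,u1,v1=r
        K=cv2.resize(I[v0:v1,u0:u1],(200,200),interpolation=0)
        for mm,col in((render(c,*b[2],b[0],None,r),(0,255,0)),(m,(255,0,0))):
            k,_=cv2.findContours((cv2.resize(mm,(200,200),interpolation=0)>.5).astype(np.uint8),0,2); cv2.drawContours(K,k,-1,col,1)
        row.append(K)
    out.append(np.vstack(row))
cv2.imwrite("pics/ov2.png",np.hstack(out))
E
python3 fit1.py
```

```text
A left-thin
   (0.012, np.float64(0.359), array([0.573 , 0.3555, 1.5823]))
   (0.02, np.float64(0.6029), array([0.5735, 0.3547, 1.3961]))
   (0.028, np.float64(0.8755), array([0.5747, 0.3536, 1.2542]))
   (0.044, np.float64(1.4215), array([0.5781, 0.3511, 0.9413]))
B left
   (0.012, np.float64(0.3431), array([0.4334, 0.3671, 2.1732]))
   (0.02, np.float64(0.3942), array([0.4337, 0.3676, 2.1736]))
   (0.028, np.float64(0.5908), array([0.4357, 0.365 , 2.1791]))
   (0.044, np.float64(0.9999), array([0.4411, 0.3591, 2.2303]))
C right near
   (0.012, np.float64(0.7751), array([ 0.4225, -0.3628, -1.4566]))
   (0.02, np.float64(0.7098), array([ 0.4226, -0.3622,  1.7156]))
   (0.028, np.float64(0.6449), array([ 0.4222, -0.3618, -1.0659]))
   (0.044, np.float64(0.6333), array([ 0.4219, -0.3611,  2.0743]))
D right far
   (0.012, np.float64(0.4883), array([ 0.5797, -0.3587,  1.4886]))
   (0.02, np.float64(0.4808), array([ 0.5798, -0.3572,  1.3487]))
   (0.028, np.float64(0.4885), array([ 0.5795, -0.3546,  1.1618]))
   (0.044, np.float64(0.6978), array([ 0.5748, -0.3487,  0.5384]))
```

View pics/ov2.png

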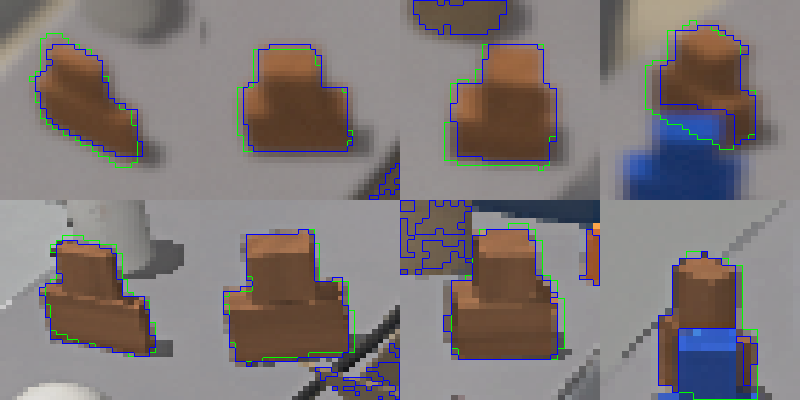

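```bash
cat > fit2.py <<'E'
from H import *
from workcell import cams
S=cv2.imread("pics/scene0.png");D=cv2.imread("pics/side0.png")
cs,cd=cams.get_calibration("scene"),cams.get_calibration("side")
P=[("A",(210,260,245,297),(218,243,254,289),(.573,.355,1.5)),("B",(238,283,276,320),(255,260,287,301),(.433,.367,2.17)),("C",(356,155,388,189),(346,164,366,195),(.422,-.361,2.05)),
  ("D",(325,138,352,178),(310,152,338,180),(.579,-.356,1.3))]
for n,rs,rd,g in P:
    v=[]
    for c,I,r in((cs,S,rs),(cd,D,rd)):
        u0,v0,u1,v1=r; m=brown(I); 
        m=m[v0:v1,u0:u1]
        k,l,st,_=cv2.connectedComponentsWithStats(m.astype(np.uint8)); 
        m=np.isin(l,[i for i in range(1,k) if st[i,4]>25])*1.
        h=cv2.cvtColor(I,cv2.COLOR_BGR2HSV)[v0:v1,u0:u1].astype(int)
        w=1.-cv2.dilate(((h[...,0]>100)&(h[...,0]<130)&(h[...,1]>120)).astype(np.uint8),np.ones((2,2)))*1.
        v.append((c,m,r,w))
    for t in (.012,.02,.028,.044):
        best=None
        for a0 in (g[2]-.8,g[2]-.4,g[2],g[2]+.4):
            def cost(q):
                e=0
                for i,(c,m,r,w) in enumerate(v):
                    c2=dict(c)
                    if i: c2["cx"]=c["cx"]+q[3]*100;c2["cy"]=c["cy"]+q[4]*100
                    e+=(w*np.abs(render(c2,q[0],q[1],q[2],t,None,r)-m)).sum()/m.sum()
                return e+ .01*((q[3]*100)**2+(q[4]*100)**2)
            x0=np.array([g[0],g[1],a0,0,0]); s=np.vstack([x0]+[x0+d for d in np.diag([.01,.01,.3,.01,.01])])
            o=minimize(cost,x0,method="Nelder-Mead",options=dict(initial_simplex=s,maxiter=300,xatol=2e-4,fatol=1e-4))
            if best is None or o.fun<best.fun: best=o
        print(n,t,round(best.fun,3),best.x.round(4))
E
python3 fit2.py
```

```text
A 0.012 0.299 [ 0.5725  0.354   1.6143 -0.0067  0.0075]
A 0.02 0.561 [ 0.5728  0.354   1.4442 -0.0062  0.0044]
A 0.028 0.836 [ 0.5742  0.353   1.2739 -0.0059  0.0064]
A 0.044 1.405 [ 0.5786  0.35    0.9509 -0.0027  0.005 ]
B 0.012 0.187 [ 0.4319  0.366   2.1725 -0.0105  0.0039]
B 0.02 0.244 [ 0.4335  0.3652  2.1754 -0.0075  0.0054]
B 0.028 0.469 [ 0.4345  0.3635  2.22   -0.0095  0.0041]
B 0.044 0.911 [ 0.4402  0.3584  2.2574 -0.0036  0.004 ]
C 0.012 0.456 [ 0.4213 -0.3632  1.6954 -0.0088  0.0046]
C 0.02 0.371 [ 0.4216 -0.3631  1.7433 -0.0077  0.0076]
C 0.028 0.272 [ 0.4219 -0.3648  2.0745 -0.0077  0.0071]
C 0.044 0.243 [ 0.4228 -0.365   2.0388 -0.007   0.006 ]
D 0.012 0.372 [ 0.5789 -0.3632  1.339  -0.0152  0.0045]
D 0.02 0.314 [ 0.5773 -0.3601  1.133  -0.0165  0.0056]
D 0.028 0.34 [ 0.5747 -0.3561  0.9718 -0.0161  0.004 ]
D 0.044 0.544 [ 0.5744 -0.3516  0.5853 -0.0178  0.0067]
```

Run:
```python
from H import *
d=cv2.imread("pics/side0.png");w=cv2.imread("pics/wrist0.png")
cv2.imwrite("pics/z3.png",cv2.resize(d[175:255,260:340],(800,800),interpolation=2)[:600])
cv2.imwrite("pics/z4.png",cv2.resize(w[140:365,130:330],None,fx=2.6,fy=2.6,interpolation=2))
```

```text
(no output)
```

View pics/z3.png

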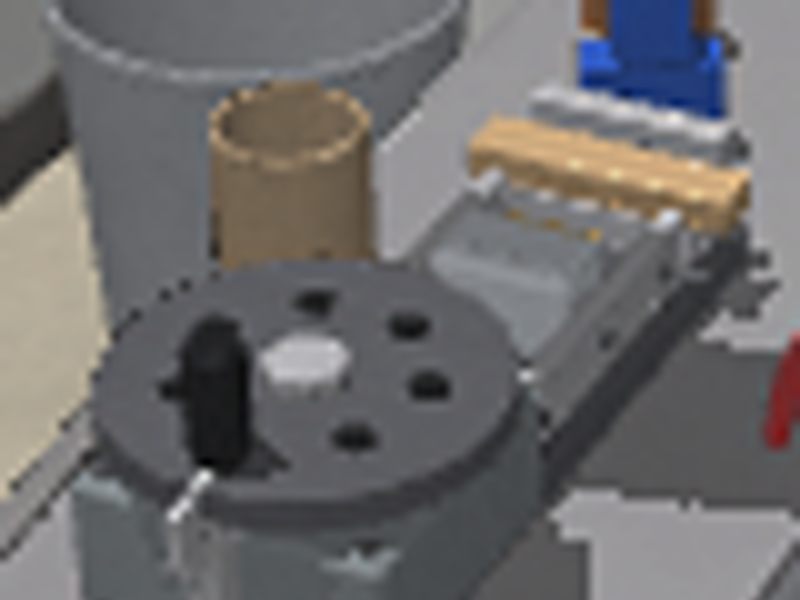

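View pics/z4.png

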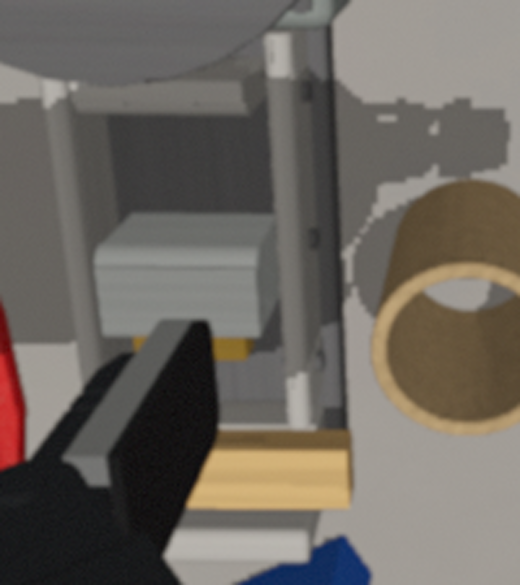

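Run:
```python
from H import *
from workcell import cams
from scipy.optimize import least_squares
cw=cams.get_calibration("wrist");cd=cams.get_calibration("side")
f=lambda p:(130+p[0]/2.6-.3,140+p[1]/2.6-.3)
g=lambda p:(260+p[0]/10-.45,175+p[1]/10-.45)
L=[(cw,(154.5,67),(-125,0,110)),(cw,f((350,508)),(143,60,56)),(cw,f((352,447)),(114,60,56)),
 (cd,g((307,355)),(-125,0,110)),(cd,g((480,117)),(143,60,56)),(cd,g((750,180)),(143,-60,56)),(cd,g((215,325)),(-185,0,153))]
for c,p,X in L: print(X, ray(c,*p,X[2]/1000).round(4))
X=np.array([l[2] for l in L])/1000
def res(q):
    W=X@Rz(q[2]).T+[q[0],q[1],0]
    return np.concatenate([(proj(c,W[i:i+1])[0]-p - (q[3:5] if c is cd else 0)) for i,(c,p,_) in enumerate(L)]+[.3*q[3:5]])
o=least_squares(res,[.53,-.05,-1.57,0,0]);print(o.x.round(4),np.degrees(o.x[2]));print(o.fun.reshape(-1,2).round(2))
```

```text
(-125, 0, 110) [0.5115 0.0896 0.11  ]
(143, 60, 56) [ 0.5687 -0.1772  0.056 ]
(114, 60, 56) [ 0.5708 -0.1478  0.056 ]
(-125, 0, 110) [0.5131 0.0891 0.11  ]
(143, 60, 56) [ 0.5757 -0.1716  0.056 ]
(143, -60, 56) [ 0.4495 -0.1716  0.056 ]
(-185, 0, 153) [0.5181 0.1412 0.153 ]
[ 0.5107 -0.0348 -1.5767  0.7107  0.2256] -90.33745230157324
[[-0.28 -0.89]
 [ 1.13  0.78]
 [-0.68  1.08]
 [-0.45  0.04]
 [ 1.19 -0.64]
 [-0.22 -0.9 ]
 [-0.45  1.52]
 [ 0.21  0.07]]
```

```bash
cat > M.py <<'E'
import sys,numpy as np
from scipy.spatial.transform import Rotation as Ro
from workcell import telemetry
def go(x,y,z,yaw,show=True):
    s=telemetry.observe(); R=Ro.from_euler("xyz",s["tool_rot"]); T=Ro.from_euler("xyz",[np.pi,0,np.radians(yaw)])
    # nearest half turn
    d=(R.inv()*T)
    d2=R.inv()*T*Ro.from_euler("z",np.pi)
    if d2.magnitude()<d.magnitude(): d=d2
    p=R.inv().apply(np.array([x,y,z])-s["position"])/.15; r=d.as_rotvec()/(np.pi/4)
    print("t",round(s["clock"],2),"pos",s["position"].round(4),"rpy",np.degrees(s["tool_rot"]).round(1),"F",s["force"].round(1),"w",round(s["grip_width"],4))
    print("   delta",p.round(3),"turn",r.round(3),"rows>=",round(max(np.linalg.norm(p)*150/62.5,np.degrees(d.magnitude())/10.7),1))
if __name__=="__main__": go(*map(float,sys.argv[1:5]))
E
python3 M.py .468 .316 .248 124
python3 - <<'E'
from H import *
from workcell import cams
cd=cams.get_calibration("side")
for n,p,z in[("bulb",(228,300),.03),("boxcorner left",(279,290),.0),("boxcornertop",(281,283),.06),("blue",(326,178),.045),("kraft",(345,163),.044),("glue",(236,240),.07),("shorttube",(290,195),.06)]: print(n,ray(cd,*p,z).round(3))
E
```

```text
t 0.15 pos [ 0.6248 -0.      0.2479] rpy [-180.    0.   90.] F [-0.3 -0.3  0.2] w 0.0855
   delta [ 2.107 -1.045 -0.   ] turn [-0.001 -0.    -0.756] rows>= 5.6
bulb [0.511 0.475 0.03 ]
boxcorner left [0.412 0.354 0.   ]
boxcornertop [0.388 0.376 0.06 ]
blue [ 0.542 -0.289  0.045]
kraft [ 0.52  -0.466  0.044]
glue [0.623 0.274 0.07 ]
shorttube [ 0.606 -0.072  0.06 ]
```

Request:
arm_command --pt "1 0.35 -0.17 0 0 0 -0.2" --pt "1 0.7 -0.35 0 0 0 -0.3" --pt "1 1.0 -0.5 0 0 0 -0.38"

```text
clock: 0.52
position: [0.5488, 0.1518, 0.2482]
tool_rot: [-3.141, -0.0, 1.872]
force: [1.4, 0.8, 0.2]
grip_width: 0.0851
```

```bash
python3 M.py .468 .316 .248 124
```

```text
t 0.53 pos [0.5488 0.1518 0.2482] rpy [-180.    -0.   107.3] F [1.4 0.8 0.2] w 0.0851
   delta [ 1.205 -0.189  0.002] turn [-0.    -0.    -0.372] rows>= 2.9
```

Request:
arm_command --pt "1 0.4 -0.06 0 0 0 -0.18" --pt "1 0.7 -0.12 0 0 0 -0.3" --pt "1 1.0 -0.18 0 0 0 -0.37" --pt "1 1.0 -0.18 0 0 0 -0.37"

```text
clock: 1.02
position: [0.4781, 0.2886, 0.2482]
tool_rot: [-3.142, -0.001, 2.166]
force: [0.5, -1.2, -0.2]
grip_width: 0.0855
```

```bash
cat > look.py <<'E'
import sys,pickle
from H import *
from workcell import cams
n=sys.argv[1]; c=cams.get_calibration("wrist"); I=cams.grab_frame("wrist"); cv2.imwrite(f"pics/{n}.png",I); pickle.dump(c,open(f"pics/{n}.pkl","wb"))
E
python3 look.py wB; python3 M.py .468 .316 .248 124
```

```text
t 1.07 pos [0.4793 0.2865 0.2481] rpy [-180.    -0.   123.9] F [-0.3 -0.8  0.2] w 0.0855
   delta [0.205 0.047 0.001] turn [-0.001 -0.    -0.003] rows>= 0.5
```

View pics/wB.png

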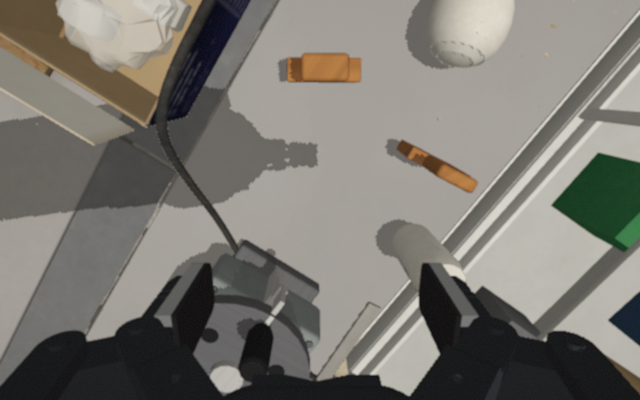

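```bash
cat > fitw.py <<'E'
import sys,pickle
from H import *
def run(n,roi,g,ts=(.012,.02,.028,.044),z=0):
    I=cv2.imread(f"pics/{n}.png"); c=pickle.load(open(f"pics/{n}.pkl","rb"))
    u0,v0,u1,v1=roi; h=cv2.cvtColor(I,cv2.COLOR_BGR2HSV).astype(int)[v0:v1,u0:u1]
    m=((h[...,0]>=4)&(h[...,0]<=16)&(h[...,1]>100)&(h[...,2]>60)).astype(np.uint8)
    k,l,st,_=cv2.connectedComponentsWithStats(m); m=(l==1+np.argmax(st[1:,4]))*1.
    K=cv2.resize(I[v0:v1,u0:u1],None,fx=5,fy=5,interpolation=0)
    print("mask",m.sum()); R=[]
    for t in ts:
        best=None
        for da in(-.4,-.15,0,.15,.4):
            x0=np.array([g[0],g[1],g[2]+da]); s=np.vstack([x0]+[x0+d for d in np.diag([.01,.01,.15])])
            o=minimize(lambda q:np.abs(render(c,*q,t,None,roi,z=z)-m).sum()/m.sum(),x0,method="Nelder-Mead",options=dict(initial_simplex=s,maxiter=200,xatol=1e-4,fatol=1e-4))
            if best is None or o.fun<best.fun: best=o
        print(t,round(best.fun,3),best.x.round(4),"yawdeg",round(np.degrees(best.x[2]),1)); R.append((best.fun,t,best.x))
    b=min(R,key=lambda q:q[0])
    k,_=cv2.findContours((cv2.resize(render(c,*b[2],b[1],None,roi,z=z),None,fx=5,fy=5,interpolation=0)>.5).astype(np.uint8),0,2); cv2.drawContours(K,k,-1,(0,255,0),1)
    cv2.imwrite(f"pics/{n}_fit.png",K)
if __name__=="__main__":
    run(sys.argv[1],tuple(map(int,sys.argv[2].split(","))),tuple(map(float,sys.argv[3].split(","))))
E
python3 fitw.py wB 275,40,375,95 .434,.366,2.17; cp pics/wB_fit.png pics/wB_fitB.png;  python3 fitw.py wB 385,125,490,205 .573,.355,1.5
```

```text
mask 1933.0
0.012 0.261 [0.4304 0.3697 2.1653] yawdeg 124.1
0.02 0.098 [0.4323 0.367  2.1654] yawdeg 124.1
0.028 0.476 [0.4345 0.3637 2.166 ] yawdeg 124.1
0.044 0.532 [0.439  0.3565 2.1627] yawdeg 123.9
mask 1200.0
0.012 0.156 [0.5679 0.3573 1.6658] yawdeg 95.4
0.02 0.809 [0.5685 0.355  1.653 ] yawdeg 94.7
0.028 1.315 [0.6278 0.352  1.5611] yawdeg 89.4
0.044 1.0 [0.6754 0.3167 1.1366] yawdeg 65.1
```

View pics/wB_fitB.png

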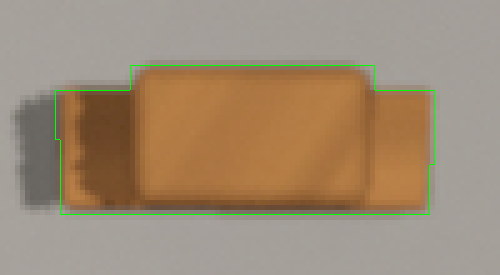

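```bash
python3 - <<'E'
import pickle
from H import *
c=pickle.load(open("pics/wB.pkl","rb"));a=np.radians(124.1);j=np.array([-np.sin(a),np.cos(a)]);k=np.array([np.cos(a),np.sin(a)])
for p,z in[((237,60),0),((262,22),0),((200,100),0),((175,115),0),((155,122),.08),((155,122),.12),((190,0),.1)]:
    d=ray(c,*p,z)[:2]-[.4323,.367]; print(p,z,"along jaw",(d@j).round(3),"along x",(d@k).round(3))
E
python3 M.py .4323 .367 .15 124.1
```

```text
(237, 60) 0 along jaw 0.084 along x 0.011
(262, 22) 0 along jaw 0.058 along x 0.045
(200, 100) 0 along jaw 0.124 along x -0.027
(175, 115) 0 along jaw 0.151 along x -0.041
(155, 122) 0.08 along jaw 0.137 along x -0.041
(155, 122) 0.12 along jaw 0.12 along x -0.037
(190, 0) 0.1 along jaw 0.093 along x 0.043
t 1.07 pos [0.4793 0.2865 0.2481] rpy [-180.    -0.   123.9] F [-0.3 -0.8  0.2] w 0.0855
   delta [0.62  0.039 0.654] turn [-0.001 -0.    -0.005] rows>= 2.2
```

Request:
arm_command --pt "0.3 0.3 0.02 0.2 0 0 -0.005" --pt "0.3 0.62 0.04 0.5 0 0 -0.005" --pt "0.3 0.62 0.04 0.65 0 0 -0.005" --pt "0.3 0.62 0.04 0.65 0 0 -0.005"

```text
clock: 1.58
position: [0.4332, 0.3648, 0.1493]
tool_rot: [-3.138, 0.001, 2.163]
force: [0.2, -0.4, -0.8]
grip_width: 0.0558
```

```bash
python3 look.py wB2; python3 M.py .4323 .367 .073 124.1
```

```text
t 1.62 pos [0.4341 0.365  0.1507] rpy [-179.9    0.   123.9] F [ 0.3 -0.2  0.8] w 0.056
   delta [ 0.018 -0.002  0.518] turn [-0.001  0.001 -0.005] rows>= 1.2
```

View pics/wB2.png

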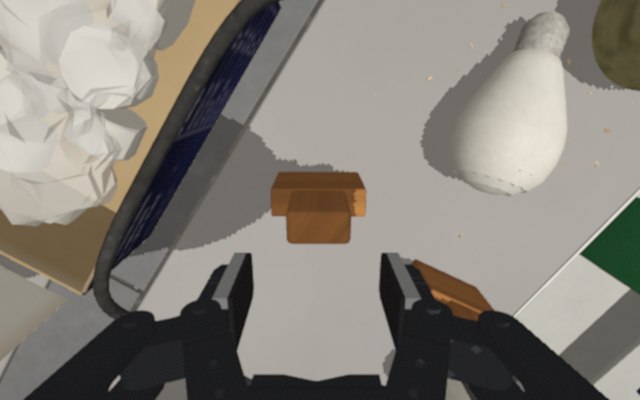

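```bash
python3 - <<'E'
import pickle
from H import *
c=pickle.load(open("pics/wB2.pkl","rb"))
for z in(0.15,.095,.05): print(z,proj(c,[[.4323,.367,z]]))
E
python3 fitw.py wB2 260,160,380,255 .432,.367,2.165
```

```text
0.15 [[318.9121175  284.19578935]]
0.095 [[318.35751943 230.28692334]]
0.05 [[318.08621592 203.91527627]]
mask 5630.0
0.012 0.121 [0.4327 0.3662 2.1635] yawdeg 124.0
0.02 0.1 [0.4312 0.3684 2.1635] yawdeg 124.0
0.028 0.246 [0.4349 0.3635 2.1426] yawdeg 122.8
0.044 0.292 [0.424  0.3791 2.1628] yawdeg 123.9
```

Request:
arm_command --pt "0.3 0.02 0 0.25 0 0 0" --pt "0.3 0.02 0 0.52 0 0 0" --pt "0.3 0.02 0 0.52 0 0 0" --pt "-1 0.02 0 0.52 0 0 0" --pt "-1 0.02 0 0.52 0 0 0" --pt "-1 0.02 0 0.52 0 0 0" --newtons 50

```text
clock: 2.38
position: [0.4328, 0.369, 0.0748]
tool_rot: [3.139, -0.0, 2.163]
force: [-0.5, -2.7, 10.6]
grip_width: 0.0357
```

```bash
python3 M.py .432 .3677 .17 124.1
```

```text
t 2.38 pos [0.4328 0.369  0.0748] rpy [179.8  -0.  123.9] F [-0.5 -2.7 10.6] w 0.0357
   delta [-0.004 -0.007 -0.634] turn [ 0.004 -0.    -0.004] rows>= 1.5
```

Request:
arm_command --pt "-1 0 0 -0.2 0 0 0" --pt "-1 0 0 -0.6 0 0 0" --pt "-1 0 0 -0.9 0 0 0" --pt "-1 0 0 -0.9 0 0 0"

```text
clock: 2.88
position: [0.4331, 0.3696, 0.2124]
tool_rot: [3.134, -0.001, 2.163]
force: [-0.5, 0.4, -1.0]
grip_width: 0.0351
```

```bash
python3 look.py wB3;  python3 M.py .511 -.035 .21 89.7
```

```text
t 2.92 pos [0.4324 0.3689 0.2101] rpy [179.8  -0.  123.9] F [-0.1  0.6 -2.1] w 0.0353
   delta [-2.526 -1.069 -0.005] turn [ 0.005 -0.002  0.761] rows>= 6.6
```

View pics/wB3.png

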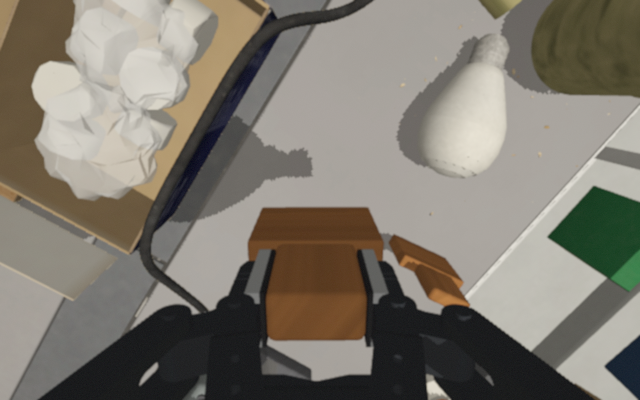

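```bash
cat > fith.py <<'E'
# fit held packer: tool-frame x offset using edges of tab top & slab; masks brown region
import sys,pickle
from H import *
E
python3 - <<'E'
import pickle
from H import *
c=pickle.load(open("pics/wB3.pkl","rb")); p=np.array([.4324,.3689,.2101]); a=np.radians(123.9); zb=.2101-.0748
I=cv2.imread("pics/wB3.png")
for off in(-.002,0,.002):
    ctr=np.array([p[0]+off*np.cos(a),p[1]+off*np.sin(a),zb])
    for nm,b in(("slabtop",[[.010,-.032,.05],[.010,.032,.05],[.010,-.032,0],[.01,.032,0]]),("tabtop",[[.010,-.018,.095],[.01,.018,.095],[-.01,.018,.095],[-.01,-.018,.095]])):
        q=proj(c,np.array(b)@Rz(a).T+ctr); print(off,nm,q.round(1).tolist())
cv2.imwrite("pics/z5.png",cv2.resize(I[190:350,230:400],None,fx=4,fy=4,interpolation=2)[:600])
E
```

```text
-0.002 slabtop [[383.1, 242.2], [246.7, 242.6], [367.5, 207.3], [261.5, 207.5]]
-0.002 tabtop [[367.3, 296.7], [263.9, 297.1], [266.3, 344.7], [364.9, 344.2]]
0 slabtop [[383.4, 238.3], [246.4, 238.7], [367.7, 204.2], [261.3, 204.4]]
0 tabtop [[367.6, 291.7], [263.7, 292.1], [266.1, 340.2], [365.1, 339.7]]
0.002 slabtop [[383.6, 234.3], [246.2, 234.7], [367.8, 201.0], [261.2, 201.2]]
0.002 tabtop [[367.8, 286.6], [263.4, 287.0], [265.9, 335.6], [365.4, 335.1]]
```

View pics/z5.png

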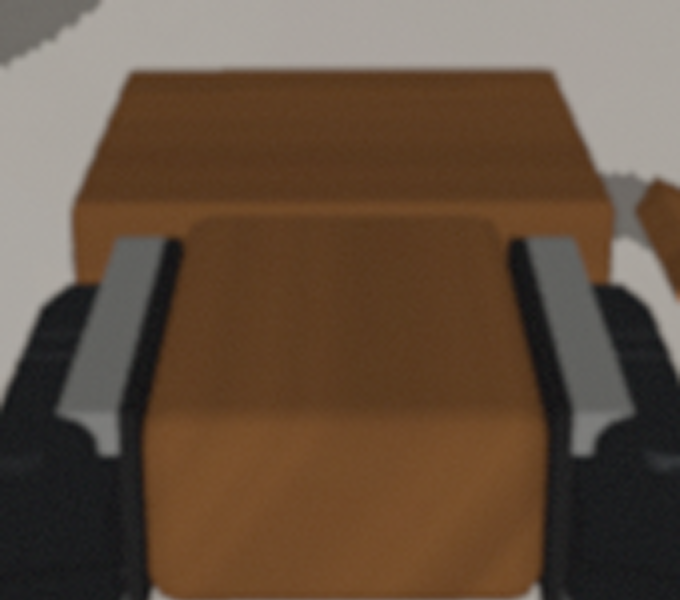

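Request:
arm_command --pt "-1 -0.1 -0.05 -0.25 0 0 0.05" --pt "-1 -0.4 -0.18 -0.4 0 0 0.15" --pt "-1 -0.766 -0.353 -0.4 0 0 0.25"

```text
clock: 3.3
position: [0.4522, 0.243, 0.2685]
tool_rot: [3.14, -0.0, 1.966]
force: [1.6, -0.3, -1.5]
grip_width: 0.0352
```

```bash
python3 M.py .511 -.13 .27 89.7
```

```text
t 3.3 pos [0.4522 0.243  0.2685] rpy [179.9  -0.  112.7] F [ 1.6 -0.3 -1.5] w 0.0352
   delta [-2.446 -0.597 -0.012] turn [ 0.002 -0.001  0.51 ] rows>= 6.0
```

Request:
arm_command --pt "-1 -0.38 -0.09 -0.01 0 0 0.08" --pt "-1 -0.7 -0.17 -0.01 0 0 0.16" --pt "-1 -1.0 -0.245 -0.01 0 0 0.22"

```text
clock: 3.68
position: [0.4757, 0.0891, 0.2687]
tool_rot: [-3.141, 0.0, 1.792]
force: [-0.1, 1.2, -0.8]
grip_width: 0.0354
```

```bash
python3 M.py .511 -.13 .27 89.7
```

```text
t 3.67 pos [0.4757 0.0891 0.2687] rpy [-179.9    0.   102.7] F [-0.1  1.2 -0.8] w 0.0354
   delta [-1.477 -0.091 -0.008] turn [-0.001  0.     0.289] rows>= 3.6
```

Request:
arm_command --pt "-1 -0.4 -0.03 -0.01 0 0 0.1" --pt "-1 -0.75 -0.05 -0.01 0 0 0.2" --pt "-1 -1.0 -0.06 -0.01 0 0 0.289"

```text
clock: 4.05
position: [0.5001, -0.0596, 0.2701]
tool_rot: [-3.14, 0.0, 1.563]
force: [0.8, 0.9, -2.2]
grip_width: 0.0353
```

Request:
arm_command --pt "-1 -0.2 -0.01 0 0 0 0" --pt "-1 -0.35 -0.02 0 0 0 0" --pt "-1 -0.35 -0.02 0 0 0 0" --pt "-1 -0.35 -0.02 0 0 0 0"

```text
clock: 4.55
position: [0.4972, -0.109, 0.2703]
tool_rot: [-3.141, -0.0, 1.568]
force: [0.0, 0.9, -1.6]
grip_width: 0.0352
```

```bash
python3 look.py wP; python3 M.py .511 -.05 .27 89.7
```

```text
t 4.6 pos [ 0.4973 -0.1088  0.2704] rpy [-180.    -0.    89.9] F [ 0.5 -0.3 -1.4] w 0.0354
   delta [0.392 0.09  0.003] turn [-0.001 -0.     0.004] rows>= 1.0
```

View pics/wP.png

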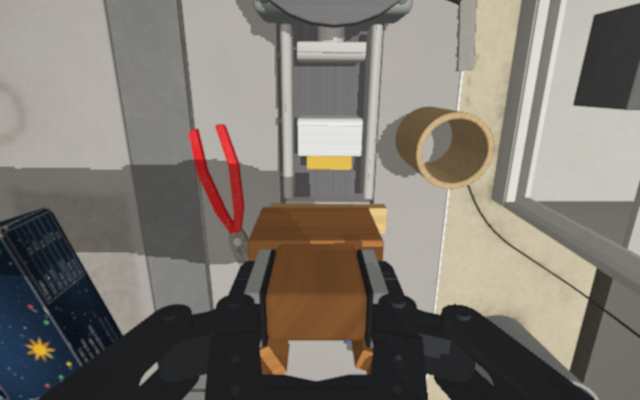

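```bash
cat > ovp.py <<'E'
import sys,pickle
from H import *
n=sys.argv[1];q=list(map(float,sys.argv[2].split(",")));u0,v0,u1,v1=map(int,sys.argv[3].split(","));k=float(sys.argv[4])
c=pickle.load(open(f"pics/{n}.pkl","rb"));I=cv2.imread(f"pics/{n}.png")
K=cv2.resize(I[v0:v1,u0:u1],None,fx=k,fy=k,interpolation=2)
def L(P,col=(0,255,0)):
    X=np.array(P)/1000@Rz(q[2]).T+[q[0],q[1],0]; p=((proj(c,X)-[u0,v0]+.5)*k-.5)
    cv2.polylines(K,[np.round(p*8).astype(np.int32)],False,col,1,shift=3)
for x,z in((-25.5,63-6),(25.5,62-6)): L([(x,-30,z),(x,30,z)])
for x,z in((-31.5,63),(31.5,62)): L([(x,-30,z),(x,30,z)],(255,255,0))
for s in(-1,1):
    L([(-55,s*45.5,50),(105,s*45.5,50)],(0,0,255));L([(-55,s*35.5,50),(105,s*35.5,50)],(255,0,255))
t=np.linspace(0,2*np.pi,60); L(np.c_[-125+78*np.cos(t),78*np.sin(t),0*t+103],(0,255,255))
L([(114,-60,56),(143,-60,56),(143,60,56),(114,60,56),(114,-60,56)],(255,0,0))
L(np.c_[-185+12*np.cos(t),12*np.sin(t),0*t+153],(0,255,255))
cv2.imwrite(f"pics/{n}_ov.png",K)
E
python3 ovp.py wP .5107,-.0348,-1.5767 250,0,410,210 3.6; mv pics/wP_ov.png pics/wP_ov1.png
```

```text
(no output)
```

View pics/wP_ov1.png

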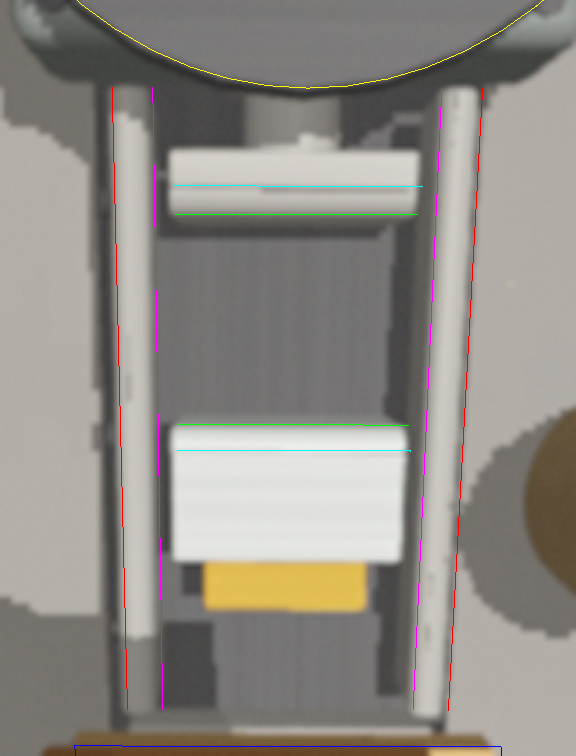

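```bash
python3 M.py .5098 -.0216 .150 89.7
```

```text
t 4.6 pos [ 0.4973 -0.1088  0.2704] rpy [-180.    -0.    89.9] F [ 0.5 -0.3 -1.4] w 0.0354
   delta [0.581 0.082 0.803] turn [-0.001 -0.     0.004] rows>= 2.4
```

Request:
arm_command --pt "-1 0.3 0.04 0 0 0 0.004" --pt "-1 0.58 0.082 0.3 0 0 0.004" --pt "-1 0.58 0.082 0.7 0 0 0.004" --pt "-1 0.58 0.082 0.8 0 0 0.004" --pt "-1 0.58 0.082 0.8 0 0 0.004"

```text
clock: 5.22
position: [0.51, -0.0228, 0.1511]
tool_rot: [-3.141, 0.0, 1.564]
force: [0.2, 0.3, -1.1]
grip_width: 0.0356
```

```bash
python3 look.py wP2; python3 M.py .5098 -.0216 .0955 89.7;python3 ovp.py wP2 .5103,-.0348,-1.5767 200,100,440,300 3.3
```

```text
t 5.28 pos [ 0.5107 -0.0229  0.1521] rpy [179.9   0.   89.6] F [ 1.  -0.4 -1.1] w 0.0355
   delta [ 0.009 -0.006  0.377] turn [ 0.001  0.    -0.002] rows>= 0.9
```

View pics/wP2_ov.png

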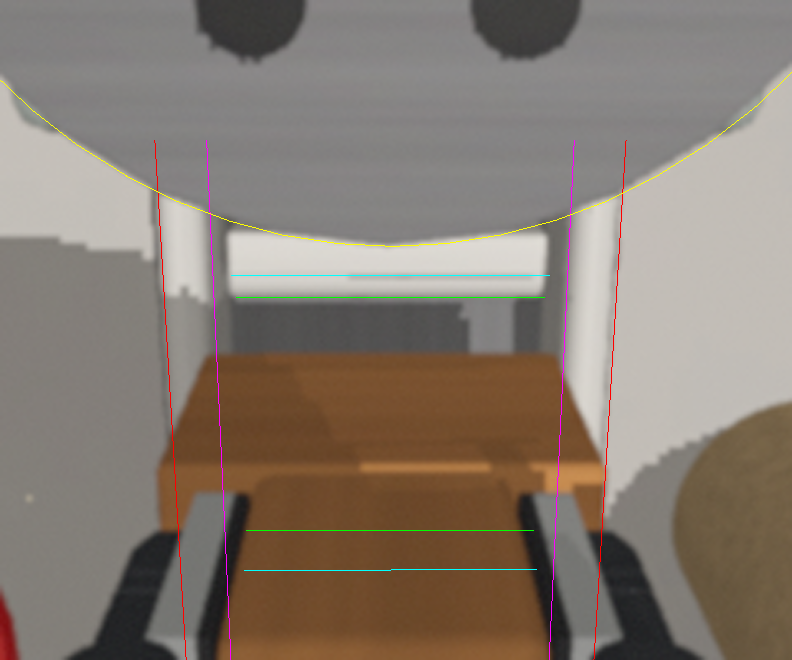

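Request:
arm_command --pt "-1 0.005 -0.005 0.15 0 0 0" --pt "-1 0.005 -0.005 0.27 0 0 0" --pt "-1 0.005 -0.005 0.34 0 0 0" --pt "-1 0.005 -0.005 0.37 0 0 0" --pt "-1 0.005 -0.005 0.37 0 0 0"

```text
clock: 5.9
position: [0.5096, -0.022, 0.0958]
tool_rot: [3.141, -0.0, 1.564]
force: [-0.8, 0.3, -0.6]
grip_width: 0.0353
```

```bash
python3 look.py wP3; python3 M.py .5098 -.0187 .0955 89.7;python3 ovp.py wP3 .5103,-.0348,-1.5767 200,100,440,300 3.3
```

```text
t 5.95 pos [ 0.5096 -0.0219  0.0959] rpy [180.   -0.   89.6] F [ 0.4  0.7 -0.4] w 0.0351
   delta [0.022 0.001 0.003] turn [ 0.001 -0.    -0.002] rows>= 0.1
```

View pics/wP3_ov.png

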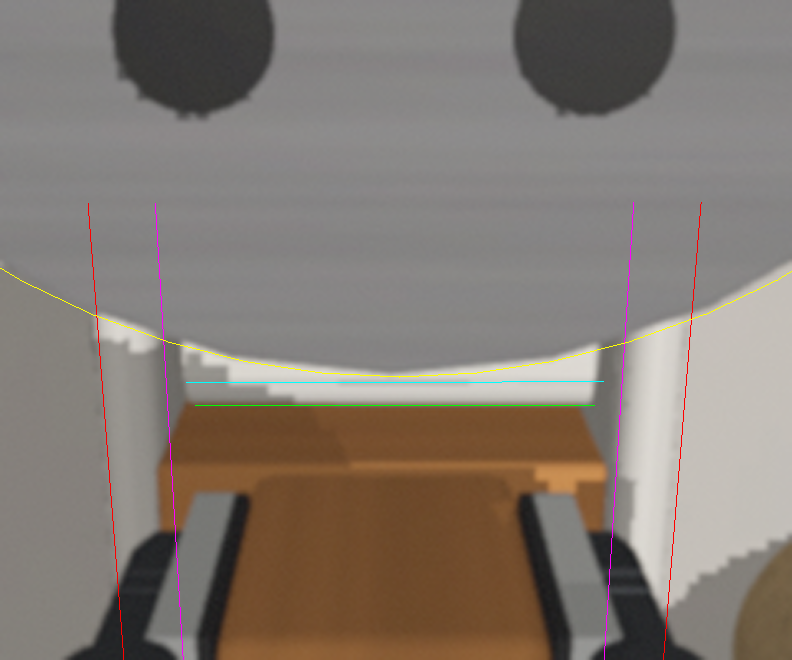

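Request:
arm_command --pt "-1 0.012 0 0 0 0 0" --pt "-1 0.02 0 0 0 0 0" --pt "-1 0.02 0 0 0 0 0"

```text
clock: 6.32
position: [0.5094, -0.0189, 0.0954]
tool_rot: [3.141, 0.0, 1.565]
force: [-0.2, -0.4, -0.4]
grip_width: 0.0353
```

Request:
arm_command --pt "-1 0.006 0 0.003 0 0 0" --pt "-1 0.006 0 0.003 0 0 0"

```text
clock: 6.58
position: [0.5093, -0.0186, 0.0949]
tool_rot: [3.141, 0.001, 1.564]
force: [0.5, -5.1, 1.4]
grip_width: 0.0358
```

Request:
arm_command --pt "-1 -0.003 0 0.006 0 0 0" --pt "-1 -0.003 0 0.006 0 0 0" --pt "0.2 -0.003 0 0.004 0 0 0" --pt "0.2 -0.003 0 0.004 0 0 0" --pt "0.2 -0.003 0 -0.3 0 0 0" --pt "0.2 -0.003 0 -0.7 0 0 0" --pt "0.2 -0.15 0 -1 0 0 0" --pt "0.2 -0.5 0 -1 0 0 0"

```text
clock: 7.58
position: [0.5106, -0.092, 0.2481]
tool_rot: [3.136, -0.001, 1.569]
force: [0.9, -0.3, 0.1]
grip_width: 0.051
```

```bash
python3 look.py wP4; python3 M.py .56 -.33 .25 60
```

```text
t 7.62 pos [ 0.5088 -0.1005  0.2465] rpy [179.8   0.2  89.4] F [ -4.  -11.2  -0.8] w 0.0512
   delta [-1.526  0.357 -0.018] turn [0.005 0.003 0.654] rows>= 3.8
```

View pics/wP4.png

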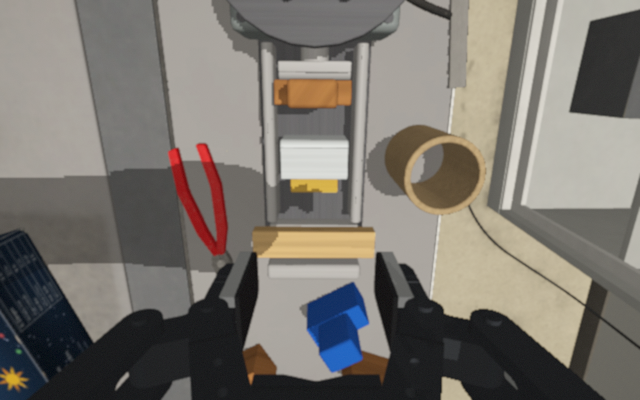

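Request:
arm_command --pt "0.2 -0.38 0.03 -0.05 0 0 0.15" --pt "0.2 -0.75 0.06 -0.05 0 0 0.25" --pt "0.2 -1.0 0.08 -0.05 0 0 0.3"

```text
clock: 8.0
position: [0.5195, -0.2455, 0.2521]
tool_rot: [-3.141, 0.0, 1.325]
force: [-0.2, 0.4, 0.1]
grip_width: 0.0513
```

```bash
python3 M.py .545 -.4 .255 63
```

```text
t 8.0 pos [ 0.5195 -0.2455  0.2521] rpy [-180.     0.    75.9] F [-0.2  0.4  0.1] w 0.0513
   delta [-0.958  0.415 -0.019] turn [-0.     0.001  0.288] rows>= 2.5
```

Request:
arm_command --pt "0.2 -0.4 0.17 -0.02 0 0 0.15" --pt "0.2 -0.75 0.33 -0.02 0 0 0.25" --pt "0.2 -0.95 0.41 -0.02 0 0 0.29" --pt "0.2 -0.95 0.41 -0.02 0 0 0.29"

```text
clock: 8.5
position: [0.5446, -0.3985, 0.2542]
tool_rot: [-3.14, 0.001, 1.098]
force: [0.6, 0.4, -0.2]
grip_width: 0.0513
```

```bash
python3 look.py wD; python3 M.py .575 -.358 .255 63
```

```text
t 8.55 pos [ 0.545  -0.3966  0.2544] rpy [-179.9   -0.    63. ] F [-0.9  1.  -0. ] w 0.051
   delta [ 0.32   0.061 -0.004] turn [-0.002 -0.     0.001] rows>= 0.8
```

View pics/wD.png

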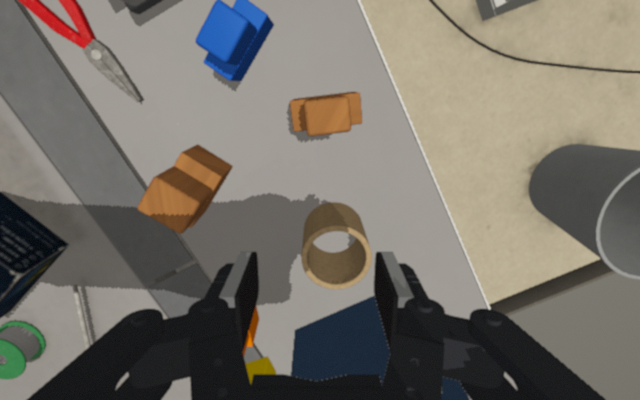

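```bash
python3 fitw.py wD 275,75,375,150 .576,-.357,1.1;cp pics/wD_fit.png pics/wD_fitD.png; python3 fitw.py wD 130,135,240,240 .422,-.361,2.0
```

```text
mask 2481.0
0.012 0.413 [ 0.5745 -0.3593  1.291 ] yawdeg 74.0
0.02 0.188 [ 0.5758 -0.3554  1.2849] yawdeg 73.6
0.028 0.08 [ 0.5762 -0.3538  1.2227] yawdeg 70.1
0.044 0.584 [ 0.577  -0.3523  1.1757] yawdeg 67.4
mask 4555.0
0.012 0.368 [ 0.4211 -0.3575  2.7211] yawdeg 155.9
0.02 0.277 [ 0.4219 -0.3577  2.5415] yawdeg 145.6
0.028 0.189 [ 0.4219 -0.3581  2.3605] yawdeg 135.2
0.044 0.077 [ 0.4228 -0.3593  2.037 ] yawdeg 116.7
```

View pics/wD_fitD.png

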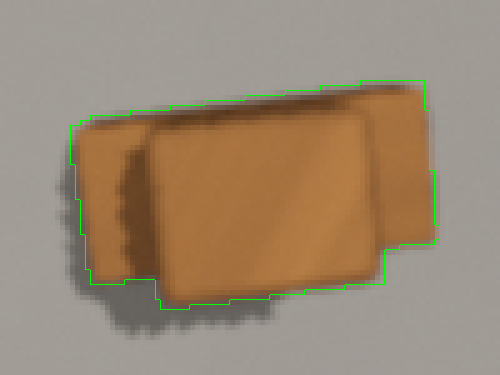

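```bash
python3 M.py .5762 -.354 .15 70
```

```text
t 8.55 pos [ 0.545  -0.3966  0.2544] rpy [-179.9   -0.    63. ] F [-0.9  1.  -0. ] w 0.051
   delta [0.347 0.057 0.696] turn [-0.002 -0.    -0.155] rows>= 1.9
```

Request:
arm_command --pt "0.3 0.2 0.03 0.2 0 0 -0.1" --pt "0.3 0.35 0.057 0.5 0 0 -0.155" --pt "0.3 0.35 0.057 0.69 0 0 -0.155" --pt "0.3 0.35 0.057 0.69 0 0 -0.155"

```text
clock: 9.05
position: [0.5762, -0.3513, 0.1501]
tool_rot: [-3.138, -0.001, 1.225]
force: [0.1, -0.7, -0.4]
grip_width: 0.0555
```

```bash
python3 look.py wD2; python3 M.py .5762 -.354 .075 70;python3 fitw.py wD2 240,140,390,270 .576,-.354,1.22
```

```text
t 9.1 pos [ 0.5768 -0.3524  0.152 ] rpy [-179.9   -0.    70.1] F [ 0.8 -0.8  1.6] w 0.0554
   delta [-0.012  0.001  0.513] turn [-0.001 -0.     0.003] rows>= 1.2
mask 6697.0
0.012 0.238 [ 0.5747 -0.3591  1.2665] yawdeg 72.6
0.02 0.1 [ 0.5761 -0.3552  1.27  ] yawdeg 72.8
0.028 0.088 [ 0.5765 -0.3531  1.2253] yawdeg 70.2
0.044 0.254 [ 0.573  -0.363   1.2059] yawdeg 69.1
```

View pics/wD2.png

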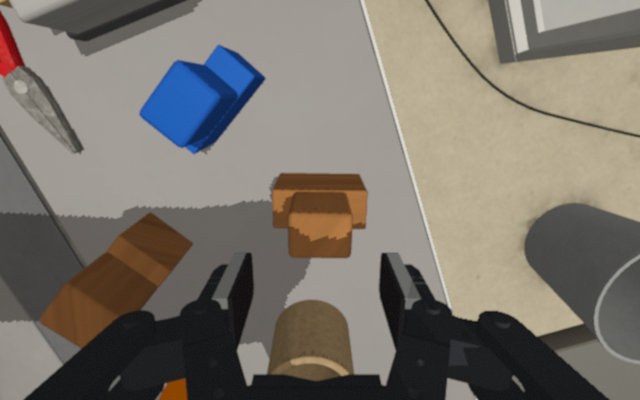

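View pics/wD2_fit.png

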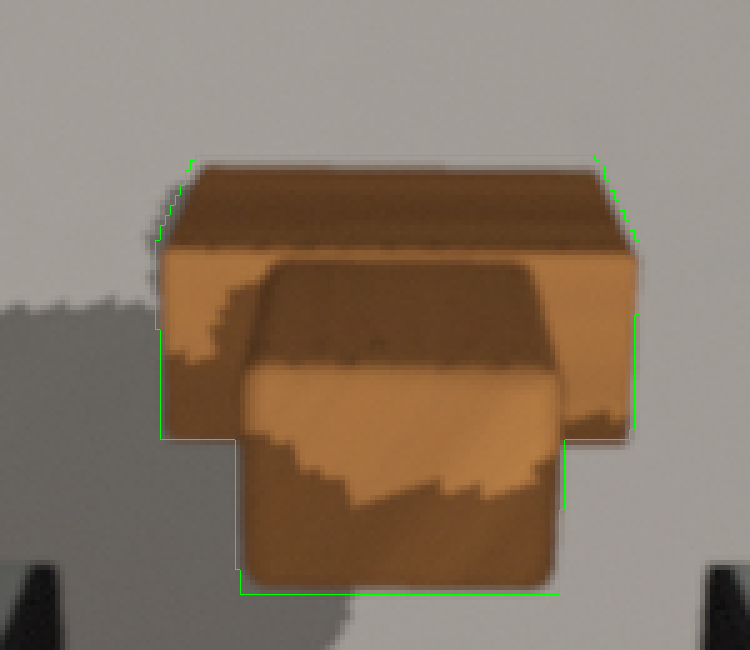

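Request:
arm_command --pt "0.3 -0.005 0 0.25 0 0 0" --pt "0.3 -0.005 0 0.5 0 0 0" --pt "0.3 -0.005 0 0.5 0 0 0" --pt "-1 -0.005 0 0.5 0 0 0" --pt "-1 -0.005 0 0.5 0 0 0" --pt "-1 -0.005 0 0.5 0 0 0" --newtons 50

```text
clock: 9.85
position: [0.5775, -0.3546, 0.0794]
tool_rot: [3.138, 0.0, 1.223]
force: [-2.2, 1.5, 8.5]
grip_width: 0.0355
```

Request:
arm_command --pt "-1 0 0 -0.2 0 0 0" --pt "-1 0 0 -0.6 0 0 0" --pt "-1 0 0 -1 0 0 0" --pt "-1 0 0 -1 0 0 0" --pt "-1 0 0 -1 0 0 0"

```text
clock: 10.48
position: [0.5765, -0.3538, 0.2274]
tool_rot: [3.141, -0.0, 1.223]
force: [-0.6, 0.4, -1.6]
grip_width: 0.0352
```

```bash
python3 look.py wD3;  python3 M.py .511 -.13 .25 89.7
python3 - <<'E'
import pickle
from H import *
from workcell import telemetry
s=telemetry.observe();p=s["position"];a=s["tool_rot"][2]
c=pickle.load(open("pics/wD3.pkl","rb"));I=cv2.imread("pics/wD3.png");u0,v0,k=230,180,4
K=cv2.resize(I[v0:350,u0:400],None,fx=k,fy=k,interpolation=2)
for off,col in((0,(0,255,0)),(-.002,(255,255,0))):
    ctr=np.array([p[0]+off*np.cos(a),p[1]+off*np.sin(a),p[2]-.0755])
    for b in([[.014,-.032,.05],[.014,.032,.05],[.014,.032,0],[.014,-.032,0],[.014,-.032,.05]],[[.014,-.018,.095],[.014,.018,.095],[-.014,.018,.095],[-.014,-.018,.095],[.014,-.018,.095]]):
        q=((proj(c,np.array(b)@Rz(a).T+ctr)-[u0,v0]+.5)*k-.5); cv2.polylines(K,[np.round(q).astype(np.int32)],False,col,1)
cv2.imwrite("pics/wD3_ov.png",K[:600])
E
```

```text
t 10.53 pos [ 0.5762 -0.3536  0.2265] rpy [-180.    -0.    70.1] F [ 1.1  1.  -1.7] w 0.0354
   delta [ 1.253 -0.917 -0.156] turn [-0.001 -0.    -0.436] rows>= 3.7
```

View pics/wD3_ov.png

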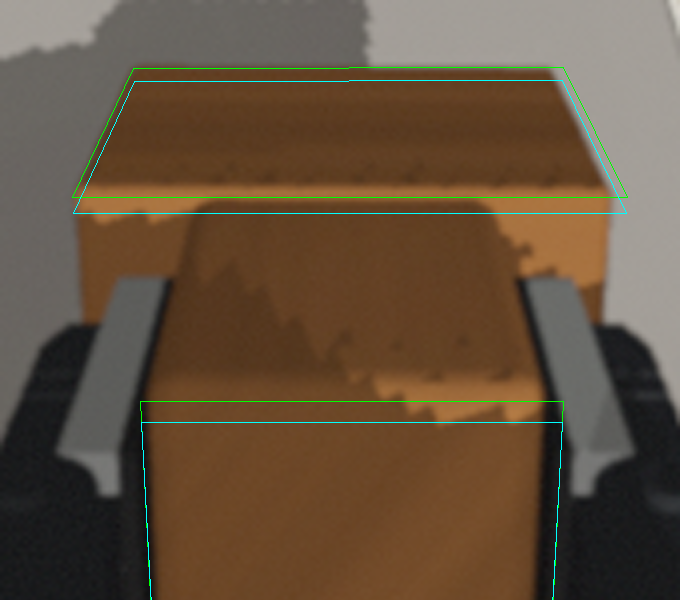

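Run:
```python
import pickle
from H import *
p=np.array([.5762,-.3536,.2265]);a=np.radians(70.1)
c=pickle.load(open("pics/wD3.pkl","rb"))
f=lambda v:180+v/4-.4
print("meas bottom",f(68),"slabtop",f(186),"tabtop front",f(375))
for h in(.0755,.0794):
  for off in(-.002,0,.002,.004):
    ctr=np.array([p[0]+off*np.cos(a),p[1]+off*np.sin(a),p[2]-h])
    print(h,off,proj(c,np.array([[.014,0,0],[.014,0,.05],[.014,0,.095]])@Rz(a).T+ctr)[:,1].round(1))
```

```text
meas bottom 196.6 slabtop 226.1 tabtop front 273.35
0.0755 -0.002 [199.8 233.  285.2]
0.0755 0 [196.6 229.  280.1]
0.0755 0.002 [193.4 225.  274.9]
0.0755 0.004 [190.2 220.9 269.6]
0.0794 -0.002 [197.8 229.8 279.3]
0.0794 0 [194.7 225.8 274.3]
0.0794 0.002 [191.5 221.9 269.2]
0.0794 0.004 [188.3 217.9 264. ]
```

```bash
cat > ovk.py <<'E'
import sys,pickle
from H import *
n=sys.argv[1];u0,v0,u1,v1=map(int,sys.argv[2].split(","));k=float(sys.argv[3]);q=(.5103,-.0348,-1.5767)
c=pickle.load(open(f"pics/{n}.pkl","rb"));I=cv2.imread(f"pics/{n}.png")
K=cv2.resize(I[v0:v1,u0:u1],None,fx=k,fy=k,interpolation=2)
for a in sys.argv[4:]:
    x,t,col=eval(a)
    for b in([[t/2,-32,70],[t/2,32,70],[-t/2,32,70],[-t/2,-32,70],[t/2,-32,70]],[[t/2,-18,115],[t/2,18,115],[-t/2,18,115],[-t/2,-18,115],[t/2,-18,115]]):
        X=(np.array(b)+[x,0,0])/1000@Rz(q[2]).T+[q[0],q[1],0]; p=((proj(c,X)-[u0,v0]+.5)*k-.5)
        cv2.polylines(K,[np.round(p*8).astype(np.int32)],False,col,1,shift=3)
cv2.imwrite(f"pics/{n}_k.png",K)
E
python3 ovk.py wP4 240,40,390,210 4.5 "(-15.5,20,(0,255,0))"; python3 ovp.py wP4 .5103,-.0348,-1.5767 240,40,390,170 4.5
```

```text
(no output)
```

View pics/wP4_k.png

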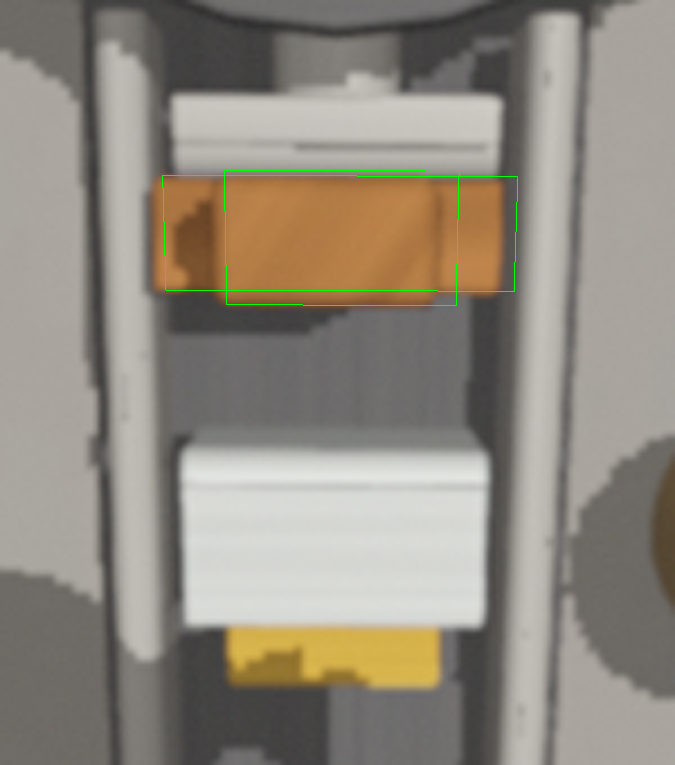

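View pics/wP4_ov.png

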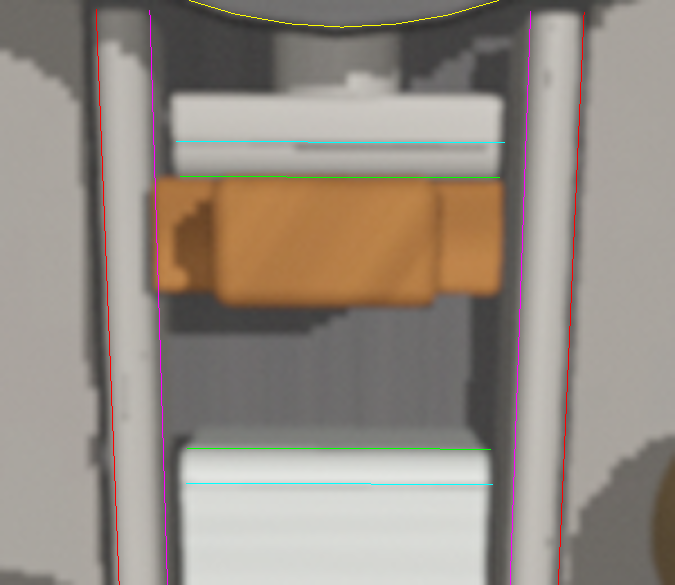

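Request:
arm_command --pt "-1 0.3 -0.2 -0.1 0 0 -0.1" --pt "-1 0.62 -0.45 -0.16 0 0 -0.25" --pt "-1 1.0 -0.73 -0.16 0 0 -0.4" --pt "-1 1.0 -0.73 -0.16 0 0 -0.436"

```text
clock: 11.02
position: [0.5238, -0.1715, 0.2503]
tool_rot: [-3.14, -0.002, 1.572]
force: [0.1, -0.7, -2.3]
grip_width: 0.0353
```

```bash
python3 M.py .5098 -.0800 .24 89.7
```

```text
t 11.03 pos [ 0.5238 -0.1715  0.2503] rpy [-1.799e+02 -1.000e-01  9.010e+01] F [ 0.1 -0.7 -2.3] w 0.0353
   delta [ 0.61  -0.092  0.07 ] turn [-0.002 -0.002  0.009] rows>= 1.5
```

Next: to y −0.0445 at z 0.21, then look.

Request:
arm_command --pt "-1 0.35 -0.05 0 0 0 0.009" --pt "-1 0.7 -0.093 0.1 0 0 0.009" --pt "-1 0.847 -0.093 0.25 0 0 0.009" --pt "-1 0.847 -0.093 0.25 0 0 0.009" --pt "-1 0.847 -0.093 0.25 0 0 0.009"

```text
clock: 11.65
position: [0.5116, -0.0495, 0.2132]
tool_rot: [-3.141, 0.0, 1.557]
force: [-0.2, 0.0, -1.7]
grip_width: 0.0352
```

```bash
python3 look.py wP5; python3 M.py .5098 -.0445 .153 89.7
```

```text
t 11.7 pos [ 0.5117 -0.0497  0.2134] rpy [-180.     0.    89.2] F [-0.4 -0.4 -0.5] w 0.0355
   delta [ 0.035 -0.013  0.403] turn [-0.     0.001 -0.011] rows>= 1.0
```

View pics/wP5.png

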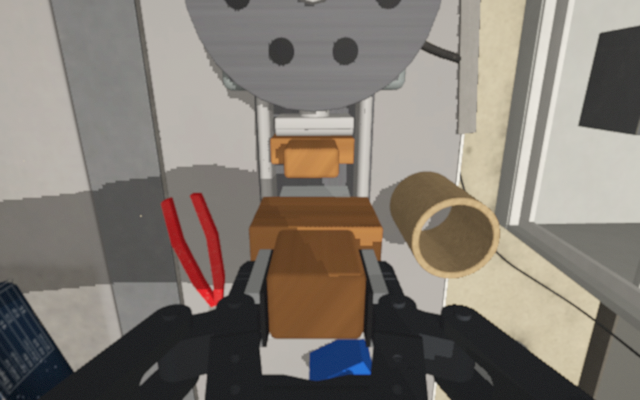

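Request:
arm_command --pt "-1 0.035 -0.013 0 0 0 -0.011" --pt "-1 0.035 -0.013 0.05 0 0 -0.011" --pt "-1 0.035 -0.013 0.05 0 0 -0.011" --pt "-1 0.035 -0.013 0.05 0 0 -0.011"

```text
clock: 12.2
position: [0.5097, -0.0433, 0.2058]
tool_rot: [-3.141, 0.0, 1.567]
force: [0.3, 0.0, -0.7]
grip_width: 0.0357
```

```bash
python3 M.py .5098 -.0447 .165 89.7;python3 look.py wP6; python3 ovk.py wP6 230,110,400,250 4.5 "(-15.5,20,(0,255,0))" "(10,28,(255,0,0))"
```

```text
t 12.2 pos [ 0.5097 -0.0433  0.2058] rpy [-180.     0.    89.8] F [ 0.3  0.  -0.7] w 0.0357
   delta [-0.009  0.001  0.272] turn [-0.     0.     0.001] rows>= 0.7
```

View pics/wP6_k.png

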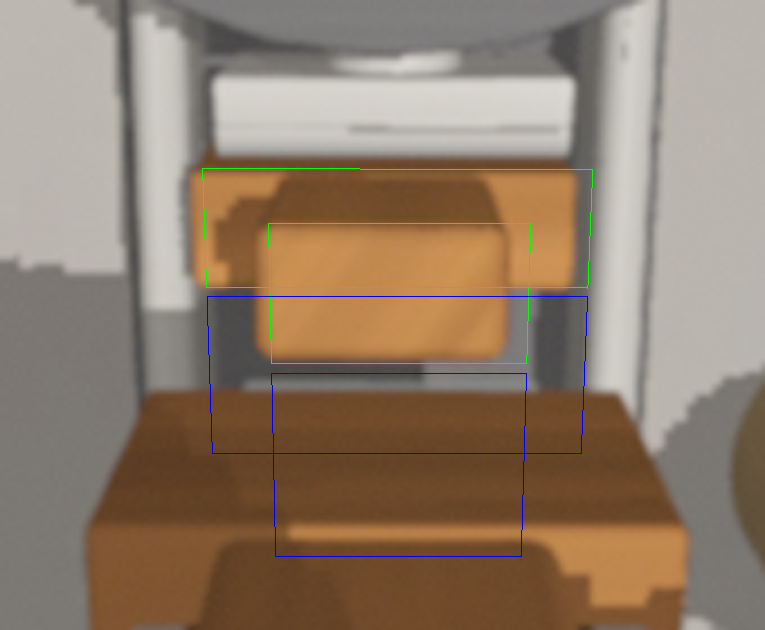

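Request:
arm_command --pt "-1 -0.009 0.008 0 0 0 0" --pt "-1 -0.009 0.008 0.1 0 0 0" --pt "-1 -0.009 0.008 0.2 0 0 0" --pt "-1 -0.009 0.008 0.27 0 0 0"

```text
clock: 12.75
position: [0.5103, -0.0445, 0.1638]
tool_rot: [-3.14, 0.0, 1.567]
force: [0.6, 0.1, -2.7]
grip_width: 0.0354
```

```bash
python3 M.py .511 -.0447 .115 89.7;python3 look.py wP7
```

```text
t 12.75 pos [ 0.5103 -0.0445  0.1638] rpy [-179.9    0.    89.8] F [ 0.6  0.1 -2.7] w 0.0354
   delta [-0.001  0.005  0.326] turn [-0.002  0.     0.002] rows>= 0.8
```

View pics/wP7.png

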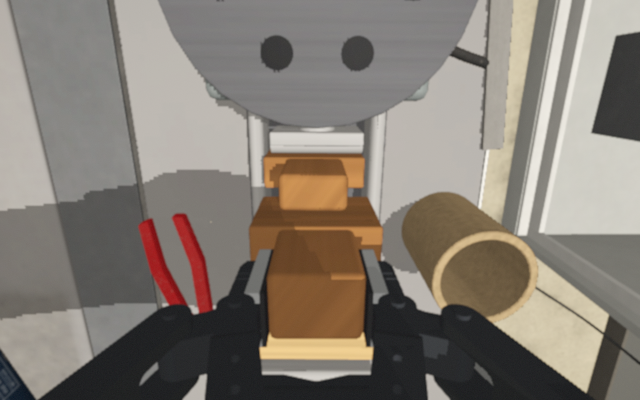

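Request:
arm_command --pt "-1 0 0.005 0.06 0 0 0" --pt "-1 0 0.005 0.12 0 0 0" --pt "-1 0 0.005 0.16 0 0 0" --pt "-1 0 0.005 0.16 0 0 0"

```text
clock: 13.3
position: [0.5114, -0.0445, 0.141]
tool_rot: [-3.141, -0.0, 1.567]
force: [0.0, 0.4, -1.8]
grip_width: 0.0351
```

Request:
arm_command --pt "-1 0 0 0.06 0 0 0" --pt "-1 0 0 0.12 0 0 0" --pt "-1 0 0 0.16 0 0 0" --pt "-1 0 0 0.16 0 0 0"

```text
clock: 13.8
position: [0.5113, -0.0445, 0.1168]
tool_rot: [-3.141, 0.0, 1.567]
force: [-0.2, -0.2, -1.3]
grip_width: 0.0352
```

Request:
arm_command --pt "-1 0 0 0.05 0 0 0" --pt "-1 0 0 0.09 0 0 0" --pt "-1 0 0 0.115 0 0 0" --pt "-1 0 0 0.12 0 0 0" --pt "-1 0 0 0.12 0 0 0"

```text
clock: 14.42
position: [0.5114, -0.0445, 0.0995]
tool_rot: [-3.141, 0.0, 1.567]
force: [-3.2, 0.5, 4.7]
grip_width: 0.0355
```

```bash
python3 M.py .511 -.0447 .0985 89.7;python3 look.py wP8
```

```text
t 14.43 pos [ 0.5114 -0.0445  0.0995] rpy [-180.     0.    89.8] F [-3.2  0.5  4.7] w 0.0355
   delta [-0.001 -0.003  0.006] turn [-0.     0.     0.002] rows>= 0.0
```

View pics/wP8.png

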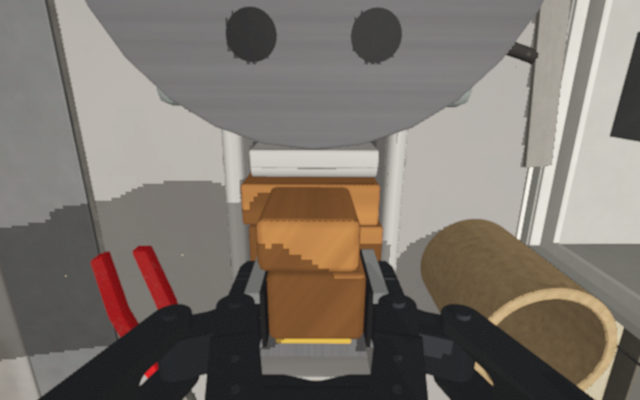

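Request:
arm_command --pt "0.1 0 0 0 0 0 0" --pt "0.1 0 0 0 0 0 0" --pt "0.1 0 0 0 0 0 0" --pt "0.1 0 0 -0.2 0 0 0" --pt "0.1 0 0 -0.6 0 0 0" --pt "0.1 -0.2 0 -0.9 0 0 0" --pt "0.1 -0.3 0 -1 0 0 0" --pt "0.1 -0.3 0 -1 0 0 0"

```text
clock: 15.48
position: [0.5115, -0.0903, 0.2496]
tool_rot: [3.141, 0.0, 1.565]
force: [-0.6, 0.4, -0.9]
grip_width: 0.0468
```

```bash
python3 M.py .511 -.0447 .0985 89.7;python3 look.py wP9; python3 ovk.py wP9 230,40,400,210 4.5 "(-15.5,20,(0,255,0))" "(10,28,(255,0,0))"
```

```text
t 15.47 pos [ 0.5115 -0.0903  0.2496] rpy [179.9   0.   89.7] F [-0.6  0.4 -0.9] w 0.0468
   delta [ 0.304 -0.006  1.007] turn [ 0.001  0.    -0.001] rows>= 2.5
```

View pics/wP9_k.png

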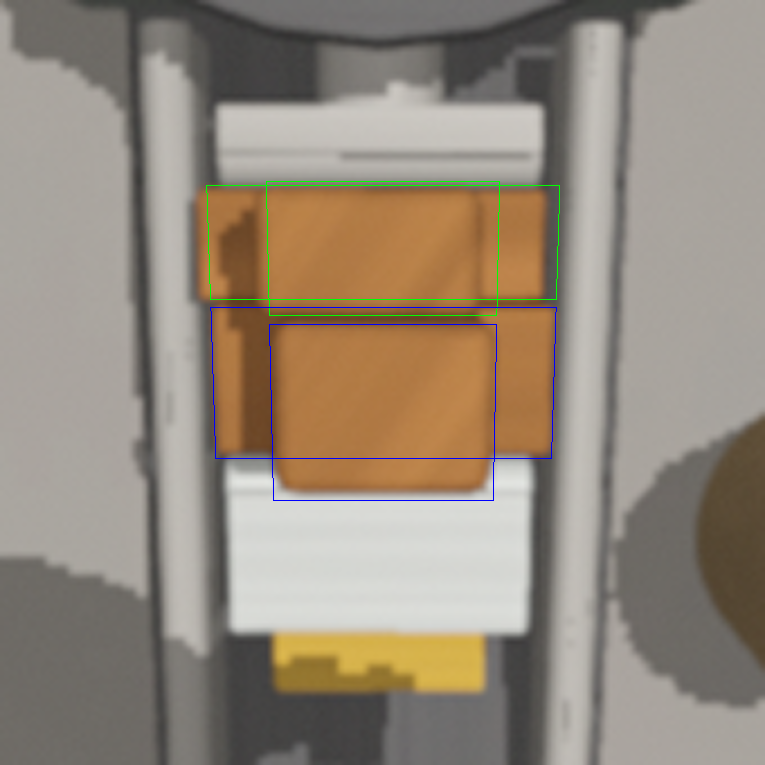

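Request:
arm_command --pt "0 0.4 0 0 0 0 0" --pt "0 0.8 0 0 0 0 0" --pt "0 1 0 -0.1 0 0 0" --pt "0 1 0 -0.1 0 0 0" --pt "0 1 0 -0.1 0 0 0"

```text
clock: 16.15
position: [0.5114, 0.0603, 0.263]
tool_rot: [-3.139, 0.001, 1.567]
force: [-0.4, -0.8, 0.6]
grip_width: 0.0426
```

```bash
python3 M.py .5114 .1502 .25 89.7;python3 look.py wH; python3 ovp.py wH .5103,-.0348,-1.5767 210,50,430,250 3.4
```

```text
t 16.15 pos [0.5114 0.0603 0.263 ] rpy [-179.9    0.    89.8] F [-0.4 -0.8  0.6] w 0.0426
   delta [ 0.599 -0.002  0.086] turn [-0.003  0.001  0.002] rows>= 1.5
```

View pics/wH_ov.png

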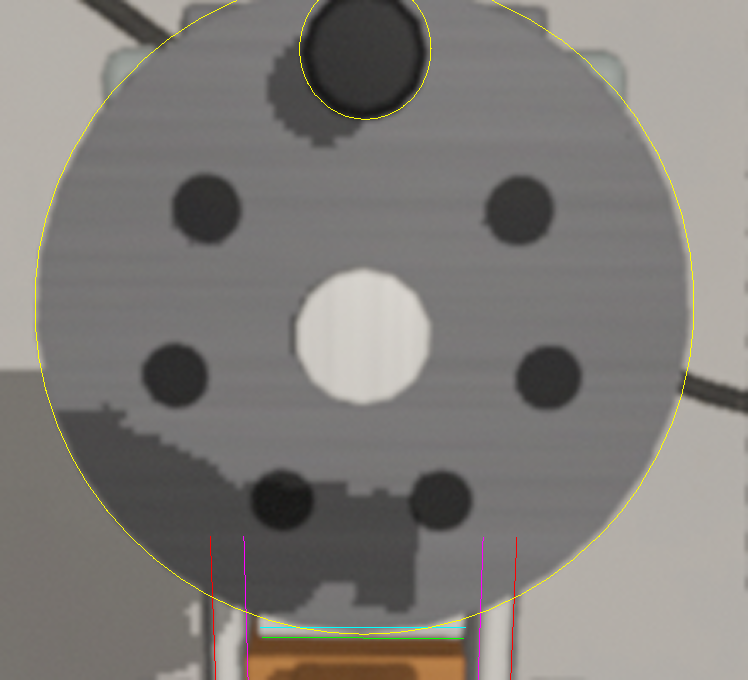

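Request:
arm_command --pt "0.1 0.35 0 0 0 0 0" --pt "0.1 0.6 0 0.1 0 0 0" --pt "0.1 0.6 0 0.4 0 0 0" --pt "0.1 0.6 0 0.7 0 0 0" --pt "0.1 0.6 0 0.85 0 0 0" --pt "0.1 0.6 0 0.85 0 0 0"

```text
clock: 16.95
position: [0.5114, 0.1492, 0.1351]
tool_rot: [-3.138, 0.002, 1.566]
force: [1.3, -0.6, 0.6]
grip_width: 0.0473
```

```bash
python3 M.py .5114 .1502 .135 89.7;python3 look.py wH2
```

```text
t 16.95 pos [0.5114 0.1492 0.1351] rpy [-1.798e+02  1.000e-01  8.970e+01] F [ 1.3 -0.6  0.6] w 0.0473
   delta [ 0.006 -0.     0.001] turn [-0.004  0.002  0.   ] rows>= 0.0
```

View pics/wH2.png

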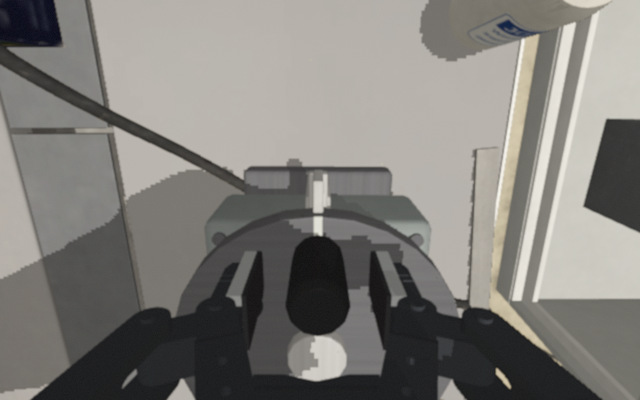

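Request:
arm_command --pt "-1 0.006 0 0 0 0 0" --pt "-1 0.006 0 0 0 0 0" --pt "-1 0.006 0 0 0 0 0" --pt "-1 0.006 0 0 0 0 0" --newtons 40

```text
clock: 17.5
position: [0.513, 0.1514, 0.138]
tool_rot: [3.14, -0.001, 1.567]
force: [-0.5, -0.3, 7.1]
grip_width: 0.0226
```

```bash
python3 M.py .5114 .1502 .135 89.7
python3 - <<'E'
import numpy as np
from scipy.spatial.transform import Rotation as Ro
from workcell import telemetry
s=telemetry.observe();R=Ro.from_euler("xyz",s["tool_rot"])
C=np.array([.5110,.0902]); p0=s["position"]; h0=np.array([.5114,.1502])
for k in range(0,25):
    th=np.radians(15*k); r=h0-C; c,sn=np.cos(th),np.sin(th); h=C+[c*r[0]-sn*r[1],sn*r[0]+c*r[1]]
    d=R.inv().apply([*(h-h0),0])/.15; print(15*k,d.round(3))
E
```

```text
t 17.5 pos [0.513  0.1514 0.138 ] rpy [179.9  -0.   89.8] F [-0.5 -0.3  7.1] w 0.0226
   delta [-0.008 -0.011  0.02 ] turn [ 0.002 -0.001  0.001] rows>= 0.1
0 [0. 0. 0.]
15 [-0.013 -0.104 -0.   ]
30 [-0.053 -0.2   -0.   ]
45 [-0.116 -0.283 -0.001]
60 [-0.199 -0.347 -0.001]
75 [-0.296 -0.387 -0.001]
90 [-0.399 -0.401 -0.001]
105 [-0.503 -0.388 -0.001]
120 [-0.599 -0.348 -0.001]
135 [-0.682 -0.285 -0.001]
150 [-0.746 -0.202 -0.001]
165 [-0.786 -0.105 -0.001]
180 [-0.8   -0.002 -0.   ]
195 [-0.787  0.102 -0.   ]
210 [-0.747  0.198 -0.   ]
225 [-0.684  0.281  0.   ]
240 [-0.601  0.345  0.   ]
255 [-0.504  0.385  0.   ]
270 [-0.401  0.399  0.001]
285 [-0.297  0.386  0.001]
300 [-0.201  0.346  0.001]
315 [-0.118  0.283  0.   ]
330 [-0.054  0.2    0.   ]
345 [-0.014  0.103  0.   ]
360 [0. 0. 0.]
```

Request:
arm_command --pt "-1 -0.013 -0.104 0 0 0 0" --pt "-1 -0.053 -0.2 0 0 0 0" --pt "-1 -0.116 -0.283 0 0 0 0" --pt "-1 -0.199 -0.347 0 0 0 0" --pt "-1 -0.296 -0.387 0 0 0 0" --pt "-1 -0.399 -0.401 0 0 0 0"

```text
clock: 18.25
position: [0.4516, 0.0924, 0.138]
tool_rot: [3.141, -0.001, 1.568]
force: [-3.4, 5.2, 13.1]
grip_width: 0.0227
```

```bash
python3 M.py .4511 .0906 .135 89.7
python3 - <<'E'
from workcell import cams; import cv2
I=cams.grab_frame("side"); cv2.imwrite("pics/s1.png",cv2.resize(I[140:280,230:370],(600,600),interpolation=2))
E
```

```text
t 18.25 pos [0.4516 0.0924 0.138 ] rpy [ 1.80e+02 -1.00e-01  8.98e+01] F [-3.4  5.2 13.1] w 0.0227
   delta [-0.012 -0.003  0.02 ] turn [ 0.001 -0.002  0.003] rows>= 0.1
```

View pics/s1.png

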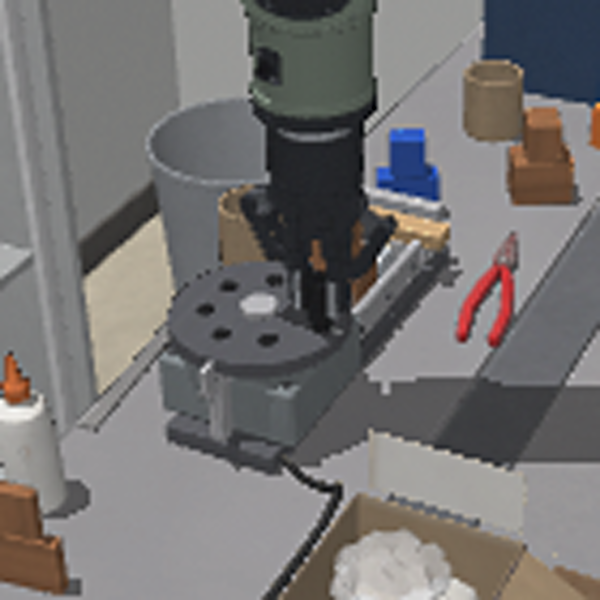

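Request:
arm_command --pt "-1 -0.104 0.013 -0.01 0 0 0" --pt "-1 -0.2 0.053 -0.015 0 0 0" --pt "-1 -0.283 0.116 -0.02 0 0 0" --pt "-1 -0.347 0.199 -0.02 0 0 0" --pt "-1 -0.387 0.296 -0.02 0 0 0" --pt "-1 -0.401 0.399 -0.02 0 0 0" --pt "-1 -0.401 0.399 -0.02 0 0 0"

```text
clock: 19.18
position: [0.5109, 0.0313, 0.1386]
tool_rot: [-3.139, 0.0, 1.567]
force: [1.7, 2.4, -28.7]
grip_width: 0.0224
```

```bash
python3 M.py .5107 .0302 .138 89.7
python3 - <<'E'
from workcell import cams; import cv2
I=cams.grab_frame("side"); cv2.imwrite("pics/s2.png",cv2.resize(I[140:280,230:370],(600,600),interpolation=2))
E
```

```text
t 19.18 pos [0.5109 0.0313 0.1386] rpy [-179.8    0.    89.8] F [  1.7   2.4 -28.7] w 0.0224
   delta [-0.007 -0.001  0.004] turn [-0.004  0.     0.002] rows>= 0.0
```

View pics/s2.png

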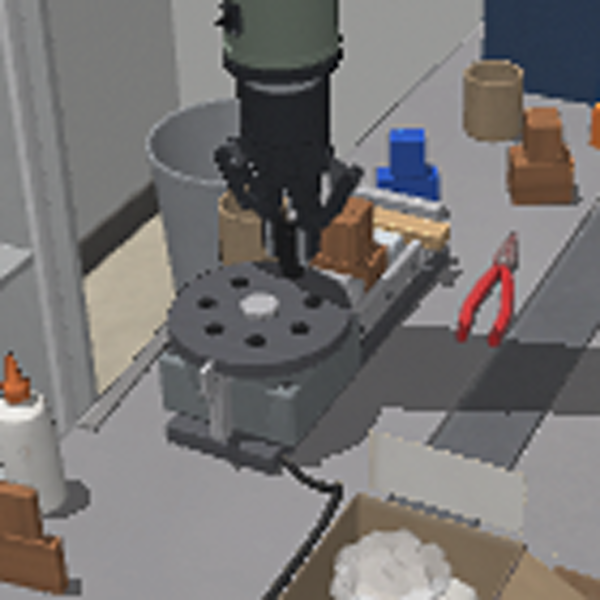

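Request:
arm_command --pt "-1 0.013 0.104 0.013 0 0 0" --pt "-1 0.053 0.2 0.013 0 0 0" --pt "-1 0.116 0.283 0.013 0 0 0" --pt "-1 0.199 0.347 0.013 0 0 0" --pt "-1 0.296 0.387 0.013 0 0 0" --pt "-1 0.399 0.401 0.013 0 0 0"

```text
clock: 19.98
position: [0.5717, 0.0913, 0.1382]
tool_rot: [-3.141, 0.001, 1.567]
force: [-12.5, -2.9, 9.2]
grip_width: 0.0225
```

```bash
python3 M.py .571 .0898 .138 89.7
```

```text
t 19.98 pos [0.5717 0.0913 0.1382] rpy [-179.9    0.    89.8] F [-12.5  -2.9   9.2] w 0.0225
   delta [-0.01  -0.004  0.001] turn [-0.001  0.001  0.001] rows>= 0.0
```

Request:
arm_command --pt "-1 0.104 -0.013 0 0 0 0" --pt "-1 0.2 -0.053 0 0 0 0" --pt "-1 0.283 -0.116 0 0 0 0" --pt "-1 0.347 -0.199 0 0 0 0" --pt "-1 0.387 -0.296 0 0 0 0" --pt "-1 0.399 -0.36 0 0 0 0" --pt "-1 0.401 -0.399 0 0 0 0" --pt "-1 0.401 -0.399 0 0 0 0"

```text
clock: 20.98
position: [0.5122, 0.1514, 0.1382]
tool_rot: [3.142, -0.0, 1.567]
force: [-1.8, -4.2, 7.6]
grip_width: 0.0226
```

```bash
python3 M.py .5114 .1502 .138 89.7; python3 look.py wH3
```

```text
t 20.98 pos [0.5122 0.1514 0.1382] rpy [180.   -0.   89.8] F [-1.8 -4.2  7.6] w 0.0226
   delta [-0.008 -0.005  0.001] turn [ 0.    -0.     0.002] rows>= 0.0
```

View pics/wH3.png

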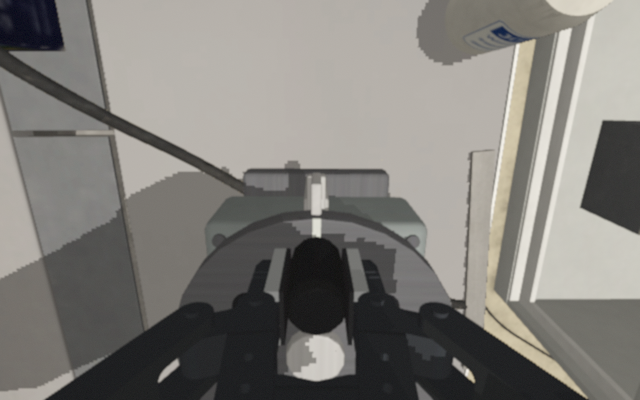

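Request:
arm_command --pt "0.1 0 0 0 0 0 0" --pt "0.1 0 0 0 0 0 0" --pt "0.1 0 0 0 0 0 0" --pt "0.1 0 0 -0.3 0 0 0" --pt "0.1 0 0 -0.7 0 0 0" --pt "0.1 -0.3 0 -0.85 0 0 0" --pt "0.1 -0.6 0 -0.85 0 0 0" --pt "0.1 -0.6 0 -0.85 0 0 0"

```text
clock: 22.02
position: [0.5121, 0.0581, 0.2658]
tool_rot: [3.141, 0.001, 1.562]
force: [-0.1, -0.2, 0.9]
grip_width: 0.0471
```

```bash
python3 M.py .5114 .1502 .25 89.7;python3 look.py wH4; python3 ovp.py wH4 .5103,-.0348,-1.5767 210,40,430,250 3.4
python3 - <<'E'
import cv2,numpy as np,pickle
from H import *
for n in("wH","wH4"):
    c=pickle.load(open(f"pics/{n}.pkl","rb"));g=cv2.cvtColor(cv2.imread(f"pics/{n}.png"),cv2.COLOR_BGR2GRAY)
    m=((g<85)*1).astype(np.uint8); k,l,st,ce=cv2.connectedComponentsWithStats(m)
    for i in range(1,k):
        if 150<st[i,4]<3000 and st[i,1]<250 and 220<ce[i][0]<410: 
            z=.153 if st[i,4]>700 else .103
            w=ray(c,*ce[i],z)[:2]-[.511,.0902]; print(n,ce[i].round(1),st[i,4],np.degrees(np.arctan2(w[1],w[0])).round(2),np.linalg.norm(w).round(4))
E
```

```text
t 22.02 pos [0.5121 0.0581 0.2658] rpy [180.    0.   89.5] F [-0.1 -0.2  0.9] w 0.0471
   delta [ 0.614 -0.01   0.105] turn [ 0.001  0.001 -0.004] rows>= 1.5
wH [312.4  68.9] 1477 92.48 0.0574
wH [270.3 111.1] 329 141.82 0.046
wH [362.4 111.6] 316 37.71 0.0454
wH [261.1 160. ] 288 -167.03 0.0465
wH [370.9 160.7] 282 -14.33 0.0457
wH [312.5 254.5] 662 -92.38 0.0959
wH4 [310.9  65.9] 1476 92.02 0.0571
wH4 [269.  107.9] 330 141.45 0.046
wH4 [360.3 108.5] 316 37.4 0.0453
wH4 [260.  156.8] 288 -167.26 0.0464
wH4 [369.  157.4] 282 -14.67 0.0458
wH4 [317.1 262.9] 1345 -89.44 0.0812
```

View pics/wH4_ov.png

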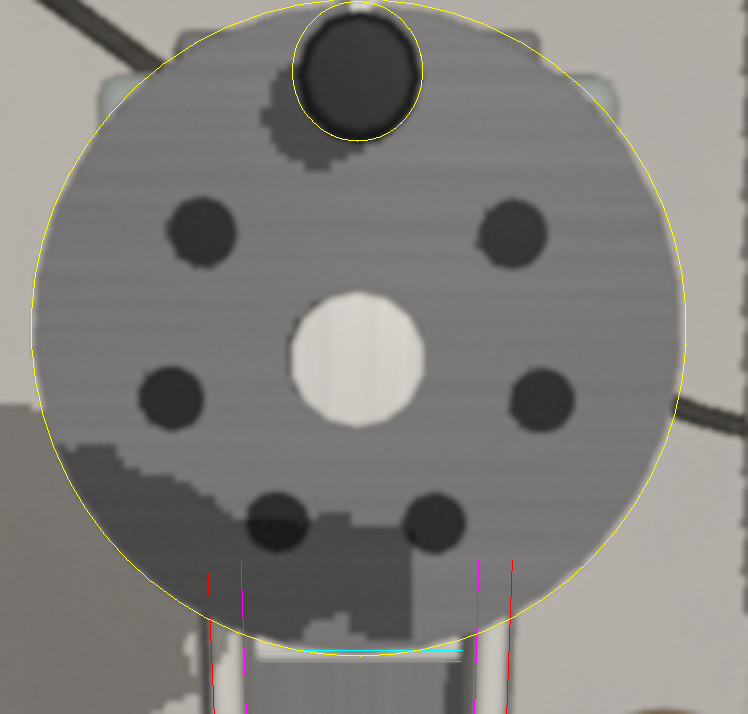

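Request:
arm_command --pt "0.1 -0.35 0 -0.1 0 0 0" --pt "0.1 -0.7 0 -0.2 0 0 0" --pt "0.1 -1 0 -0.2 0 0 0" --pt "0.1 -1 0 -0.2 0 0 0"

```text
clock: 22.58
position: [0.5113, -0.0909, 0.2953]
tool_rot: [-3.141, 0.001, 1.563]
force: [0.3, 0.7, -1.4]
grip_width: 0.047
```

```bash
python3 look.py wE; python3 ovk.py wE 230,30,400,230 4 "(22,20,(0,255,0))" "(48,28,(255,0,0))"
python3 - <<'E'
from workcell import cams; import cv2
I=cams.grab_frame("side"); cv2.imwrite("pics/s3.png",cv2.resize(I[140:340,150:420],None,fx=2.9,fy=2.9,interpolation=2))
E
```

```text
(no output)
```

View pics/wE_k.png

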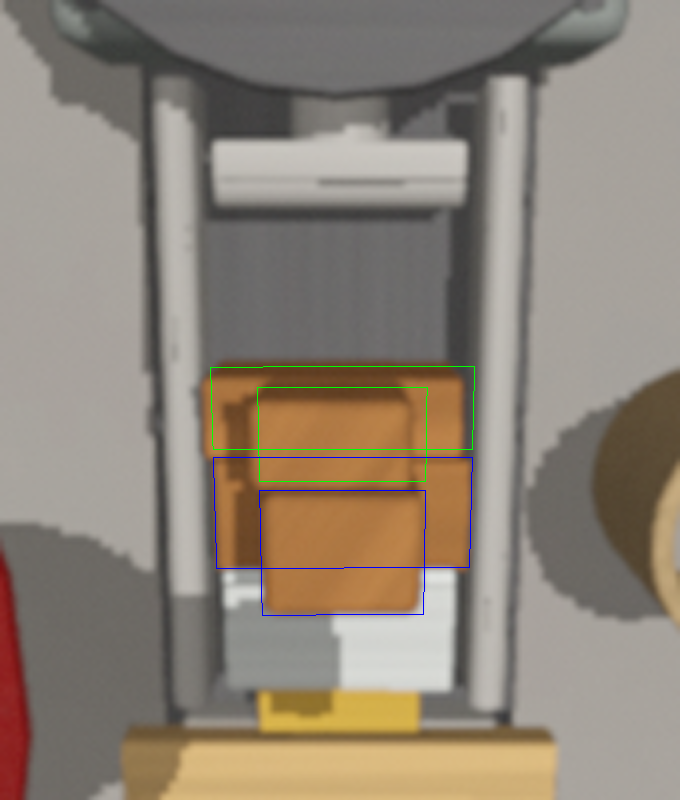

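View pics/s3.png

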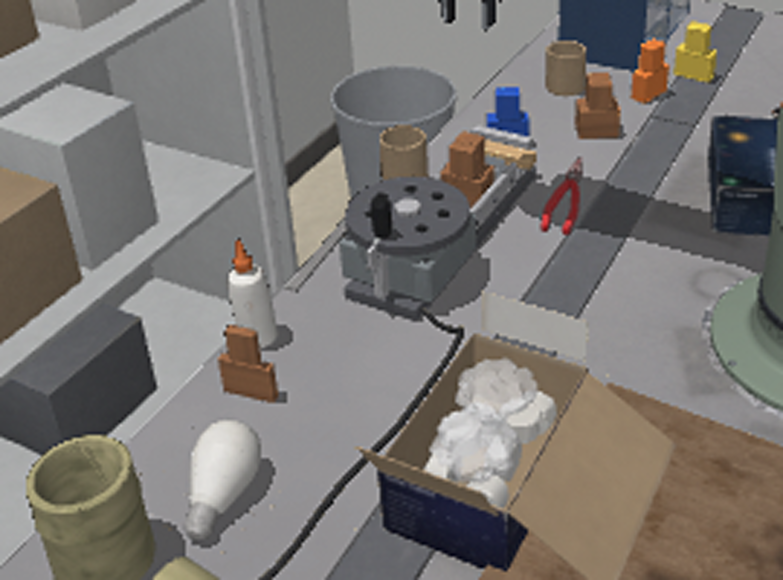

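```bash
python3 -c "
from workcell import job
print(job.job_done())"
```

```text
the job is handed in; nothing more can be done
None
```

The job is done and handed in at about 22.7 s of the 72 s allowed.

- **Packers:** I stood the 20 mm packer against the ram and the 28 mm packer beside it, together 48 mm in the 51 mm bay. That leaves 3 mm of play by the given sizes.
- **Stroke:** I gripped the handle and turned the flywheel one full revolution anticlockwise.

**Last checks:**
- **Handle:** it is back over the pointer. Hole and handle angles match the picture from before the turn to about 0.4°, which is within the measuring noise.
- **Stamp:** both packers still stand upright in the press. They moved about 37–38 mm towards the anvil, and in the last wrist view the brass stamp is at the blank, with no visible gap.
- **Surroundings:** the bottle, bulb, pliers and both tubes look untouched in the final side view. I did not check the file separately.

**Small deviations:**
- The 20 mm packer sits about 2–2.5 mm off the bay's centre line, inside the 3.5 mm clearance to the cheeks.
- The wrist force reached about 29 N while cranking, because I was pulling slightly upwards on the handle. The limit is 120 N.

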